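# Rack two cover plates and scan the rack in

## Task

Take the blue-edged and the yellow-edged cover plate off their sloping rests and gently stand each upright, painted edge up and fully down, in the rack slot marked with clips of its own colour, and let go. Then pick up the barcode scanner, point it squarely at the label on the end of the rack from about 10 cm and hold it still for a second, and stand it back upright in the middle of its rubber mat. Leave the spare plates and everything else on the bench where they are, and do not bump the signal light.

Things in the scene. Friction and masses are not known exactly. Their poses are not given: they have to be found in the camera images.
- plate_blue: aluminium cover plate 90 wide (x) x 8 thick (y) x 110 high (z), 0.2 kg, top 26 mm painted blue. Origin: middle of the unpainted lower edge; z runs up the face to the painted edge. Starts leaning back 35 degrees on a rest that backs the lower 55 mm of its -y face, lower edge in a lip 6 mm deep; the upper 55 mm is free on both faces. Draw it out along its z.
- plate_yellow: aluminium cover plate 90 wide (x) x 8 thick (y) x 110 high (z), 0.2 kg, top 26 mm painted yellow. Origin: middle of the unpainted lower edge; z runs up the face to the painted edge. Starts leaning back 35 degrees on a rest that backs the lower 55 mm of its -y face, lower edge in a lip 6 mm deep; the upper 55 mm is free on both faces. Draw it out along its z.
- tag_blue: pair of small blue clips that mark one slot of the rack, one on each end lip (at x = +-57 mm, 32 mm wide, tops 22 mm above the slot floor). Origin: middle of that slot's floor, 20 mm above the table; x runs along the slot, y across it, z up.
- tag_yellow: pair of small yellow clips that mark one slot of the rack, one on each end lip (at x = +-57 mm, 32 mm wide, tops 22 mm above the slot floor). Origin: middle of that slot's floor, 20 mm above the table; x runs along the slot, y across it, z up.
- rack: fixed grey plastic rack 130 (x) x 230 (y) mm, floor 20 mm up; five slots along x, at y = -88, -44, 0, 44, 88 mm. A slot is a 12 mm gap between wire loops (67 mm long, 7 mm wire, round tops 60 mm above the slot floor); lips at both ends, 15 mm above the floor, 104 mm apart. Origin: centre of the underside. Sloping label holder at the -y end, which faces the middle of the bench.
- label (a point): centre of the white barcode label, 60 x 42 mm, on the rack's sloping end holder about 32 mm above the table; its z points squarely out of the label, 45 degrees upward and away from the rack (rack's -y), its x runs along the label's length, level.
- scanner: grey scanner standing upright, 0.25 kg: foot 70 (x) x 56 (y) x 12 mm, upright handle 30 (x) x 36 (y) mm up to 160 mm, orange head 34 mm wide pointing forward and 45 degrees down, its top 118 mm up. Grip the handle's top 40 mm from above, across y. Origin: centre of the underside; x forward, z up.
- beam (a point): centre of the scanner's window, at 55 mm forward (x) and 64 mm up (z) in the scanner's frame; its z points out along the beam, forward and 45 degrees down. Squarely at 10 cm: the label lies 100 mm along this z and the label faces straight back at it.
- mat: fixed black rubber mat, 120 x 120 x 4 mm, on which the scanner stands; origin: centre of its underside, on the table, so the scanner's origin is 4 mm above it.
- rest_blue: fixed white sloping rest under the blue plate, base 70 (x) x 100 (y) mm, about 80 mm high, rising towards its -y; origin: on the table under its middle. Each rest stays put.
- rest_yellow: the same rest, under the yellow plate.
- spare1: plain aluminium plate without paint, 90 x 8 x 95 mm, standing loose in another slot of the rack; origin: middle of its lower edge, x along the slot. To be left alone.
- spare2: plain aluminium plate without paint, 90 x 8 x 95 mm, standing loose in another slot of the rack; origin: middle of its lower edge, x along the slot. To be left alone.
- spare3: plain aluminium plate without paint, 90 x 8 x 95 mm, standing loose in another slot of the rack; origin: middle of its lower edge, x along the slot. To be left alone.
- sprayer: white bottle with a red cap, 60 mm across, 200 mm tall, loose; origin under its centre. Obstacle, to be left alone.
- grease: green jar, 56 mm across, 60 mm tall, loose; origin under its centre. To be left alone.
- casting1: flanged metal casting, 60 mm across, 42 mm tall, loose, origin under its centre. To be left alone.
- casting2: a second such casting, to be left alone.
- screwdriver: screwdriver with a red handle, lying flat on the right of the bench. To be left alone.
- signal: fixed signal light on a post: foot 90 mm across, post 26 mm, three coloured lamps 44 mm across from 312 mm up to 417 mm; origin under its centre. Obstacle.
Mind the look-alikes: they are no part of the job. What is shaped like the plate_blue but green or purple is not meant.

How it is judged:
By the outcome, as a careful person would: the job done as asked, in the order asked, and still so for the second after the job is handed in, with the robot touching nothing.
It also fails if it takes over 72 s, if anything falls off the work surface, if the arm or the gripper's body presses on something with over 40 N, if the wrist force passes 120 N, or if a joint passes its speed limit or range.

## Robot

A 7-joint arm with a two-finger parallel gripper is mounted at the origin on the work surface. World frame = base frame: x ahead of the robot, y to its left, z up, the work surface at z = 0. Lengths are in m, angles in rad, forces in N, time in s.
With the tool pointing down it reaches from about 0.425 to 0.925 m from the base axis. Payload 6.8 kg.
Tool frame: the origin (TCP) lies between the finger pads; the fingertips stand 17 mm ahead of it and the grasp point (between the pads) lies 2 mm behind it; z points along the fingers, y is the line along which they close (so a half turn about z gives the same grasp; the last joint's range is limited). The gripper opens to 85 mm and grips with 20 to 120 N. Pads are 22 mm wide; open, the fingers measure 114 mm over their backs; the gripper's body (76 mm by 85 mm) begins 54 mm behind the grasp point. The pads swing forward as they close: fully open they stand 13 mm farther back than shut.
Start: joints at [1.08, 0.477, 0.022, 1.555, -0.011, 1.109, -0.083], TCP at [0.252, -0.626, 0.248] pointing down, gripper open.
Joint ranges: [-2.96, 2.96], [-0.34, 2.1], [-1.41, 1.46], [0.24, 2.44], [-1.37, 4.51], [0.17, 1.92], [-2.96, 2.96]. Speed limits (rad/s): [2.39, 2.39, 3.14, 3.14, 3.14, 3.14, 3.14].

## Interface

Orientations are given as [roll, pitch, yaw] about the fixed x, y, z axes, in that order (R = Rz(yaw) Ry(pitch) Rx(roll)).
In Python, from plant import arm gives the robot as it stands. The module is installed in compiled form; this text tells all that it offers.
- The arm moves only by the shell command python3 -m crank 'ROWS' [FORCE]. ROWS is a JSON object of lists of equal length, an entry for each row: "xyz": the shift along the tool's x, y, z in m, a list of three; "twist": the turn, a rotation vector about the tool's x, y, z in rad, a list of three; "gripper": the opening, from 0 (shut) to 1 (fully open). A call has 1 to 12 rows; each row shifts and turns the commanded pose from where the row before left it, along the tool's axes as they then stand; what a row does not reach is not made up. A row lasts 1/12 s, in which the tool goes at most 41.7 mm and 7.16 degrees, less where a joint would pass 70% of its speed; a pose out of reach is approached as far as the arm can. A call with a gripper value outside its range is refused whole. The fingers move at their own pace and stop on an object; FORCE is the grip in N (left out, the last holds). Time passes only in rows, so rows that do not move let the fingers close. It gives the time, the measured TCP pose, the force, the opening and the grip force at its end, in the units of the state.
- arm.sense(): the state, without advancing time (a new reading comes with each control period).
- arm.grab_frame(name): name is "side" or "top"; returns a dict with "img" (400x640x3 uint8, red, green, blue), "fx", "fy", "cx", "cy" (pixels), "rvec" (rotation vector, rad) and "tvec" (3), from world to camera coordinates, as OpenCV has them. Camera axes: x right, y down, z forward; pixel columns grow to the right and rows downward; lengths in m; the calibration is good to about 2 mm. A picture is of the moment at which its call begins. There is no depth.
- arm.finish_job(): hands the job in; it is judged then, once.
Trained networks look in a picture, given as the dict that the camera call returned (one of the last four; its "shot" number tells which), for a name from the list of things; names that differ only in an ending like _2 or _b are one class to them, and where a whole thing is asked for, a point or a joint stands for the part that bears it (a point fixed in the world has none). Each returns a list of dicts, best first, with "p" (0 to 1); they miss things now and then, are a little off and sometimes report something else, mostly with a low value. They report only what shows in the picture. A call takes as long as a camera call. They do not tell look-alikes from the thing itself.
- arm.recognise(picture, thing): "box" ([left, top, right, bottom] in pixels, round what is visible of it).
- arm.masks_of(picture, thing): "region" (400x640 bool, what is visible of it) and "box" ([left, top, right, bottom] in pixels, round what is visible of it).
The state is a dict: "t": time; "joint_pos": joint angles; "qvel": joint speeds; "effort": joint torques, N m; "eef_pos": TCP position; "ee_rot": TCP orientation; "wrist_force": force on the tool from outside, world axes, zero at the start; "ft_torque": the same for the moment, N m; "finger_gap": finger opening in m; "gripper_force": force on a finger pad.
Only numpy, scipy, OpenCV 4.12 (cv2) and the standard library are available. Lean on these libraries where they do the work, as an engineer would, in place of code of your own. Each camera call takes 0.05 s, during which the arm holds its last target. There are 200 camera calls.

## Working session

There is one attempt and no reset: what is moved stays moved. The work goes in short steps, Python scripts to look and compute and a shell command to move; the robot and the scene stay as the last step left them, time stands still between calls to the robot, and variables do not carry over. Pictures are saved under pics/ and viewed, at most 11 in all, crops included, and the job is handed in when it is done.

```bash
ls; mkdir -p pics
python3 - <<'E'
from plant import arm
import cv2, numpy as np
s=arm.sense(); print({k:np.round(v,3).tolist() for k,v in s.items()})
for n in("side","top"):
    f=arm.grab_frame(n); cv2.imwrite(f"pics/{n}0.png",f["img"][:,:,::-1])
    R=cv2.Rodrigues(np.array(f["rvec"]))[0]; print(n,f["fx"],f["fy"],f["cx"],f["cy"],"cam pos",(-R.T@np.array(f["tvec"]).ravel()).round(3)); print(R.round(3).tolist())
    for th in["plate_blue","plate_yellow","tag_blue","tag_yellow","rack","scanner","mat","rest_blue","rest_yellow","signal","sprayer","grease","label"]:
        try: r=arm.recognise(f,th)
        except Exception as e: print(th,e); continue
        print(th,[(round(d["p"],2),np.round(d["box"]).astype(int).tolist()) for d in r[:4]])
print(arm.sense()["t"])
E
```

```text
pics
{'t': 0.0, 'joint_pos': [1.08, 0.478, 0.022, 1.556, -0.011, 1.109, -0.083], 'qvel': [0.001, -0.001, -0.001, -0.0, 0.001, 0.001, -0.0], 'effort': [-0.001, -59.645, 1.608, -28.12, 0.012, 0.009, -0.0], 'eef_pos': [0.252, -0.626, 0.247], 'ee_rot': [-3.14, 0.0, 0.383], 'wrist_force': [-0.223, 0.162, 0.162], 'ft_torque': [-0.039, 0.049, 0.022], 'gripper_force': 0.0, 'finger_gap': 0.085}
side 387.34065740131547 387.34065740131547 325.78613840186443 199.0089323503767 cam pos [0.006 0.609 0.796]
[[-0.804, -0.594, 0.021], [-0.383, 0.491, -0.783], [0.454, -0.638, -0.622]]
plate_blue [(0.79, [308, 148, 341, 190]), (0.75, [403, 216, 448, 245]), (0.72, [434, 161, 474, 185]), (0.64, [405, 181, 448, 207])]
plate_yellow [(0.64, [359, 166, 393, 206])]
tag_blue [(0.7, [201, 278, 242, 314]), (0.5, [283, 177, 317, 235])]
tag_yellow [(0.7, [304, 258, 331, 286]), (0.61, [220, 269, 258, 309])]
rack [(0.9, [183, 252, 295, 341])]
scanner [(0.86, [284, 176, 314, 235])]
mat [(0.89, [280, 216, 329, 249])]
rest_blue [(0.63, [307, 177, 342, 198])]
rest_yellow [(0.84, [355, 194, 392, 214])]
signal [(0.64, [209
[... 516 characters left out ...]
.987]]
plate_blue [(0.98, [332, 150, 359, 177]), (0.96, [426, 239, 457, 275]), (0.87, [379, 232, 408, 270]), (0.58, [330, 256, 364, 290])]
plate_yellow [(0.8, [342, 198, 365, 232])]
tag_blue [(0.63, [185, 179, 198, 216])]
tag_yellow [(0.45, [200, 178, 210, 215])]
rack [(0.9, [169, 178, 248, 220])]
scanner [(0.6, [267, 172, 298, 194])]
mat [(0.74, [265, 172, 310, 207])]
rest_blue [(0.7, [330, 158, 360, 179]), (0.24, [184, 180, 198, 215])]
rest_yellow [(0.4, [340, 207, 342, 218])]
signal [(0.78, [256, 74, 288, 144]), (0.74, [243, 224, 260, 238]), (0.62, [405, 201, 421, 219]), (0.39, [220, 187, 230, 214])]
sprayer []
grease [(0.63, [302, 233, 316, 247])]
label [(0.62, [168, 178, 246, 219])]
1.4
```

Run:
```python
import cv2
a=cv2.imread("pics/side0.png")[75:345,170:485]; cv2.imwrite("pics/sidec.png",cv2.resize(a,None,fx=2.2,fy=2.2,interpolation=cv2.INTER_CUBIC))
a=cv2.imread("pics/top0.png")[70:300,160:470]; cv2.imwrite("pics/topc.png",cv2.resize(a,None,fx=2.5,fy=2.5,interpolation=cv2.INTER_CUBIC))
```

```text
(no output)
```

View pics/sidec.png

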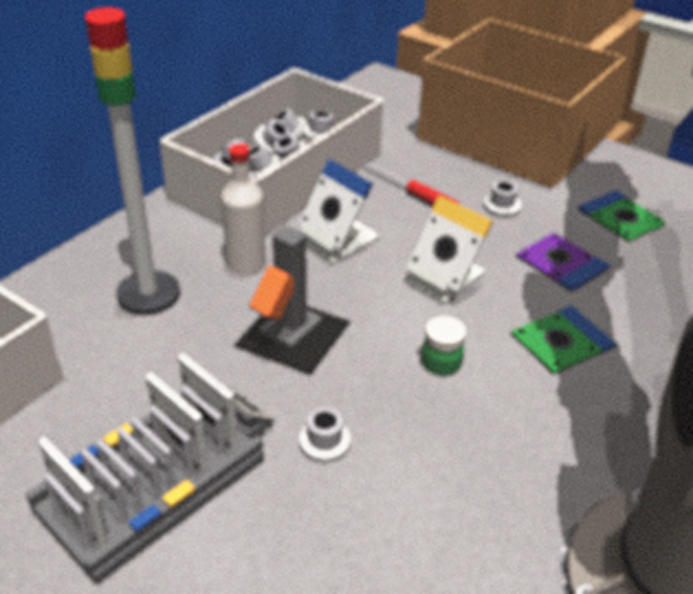

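View pics/topc.png

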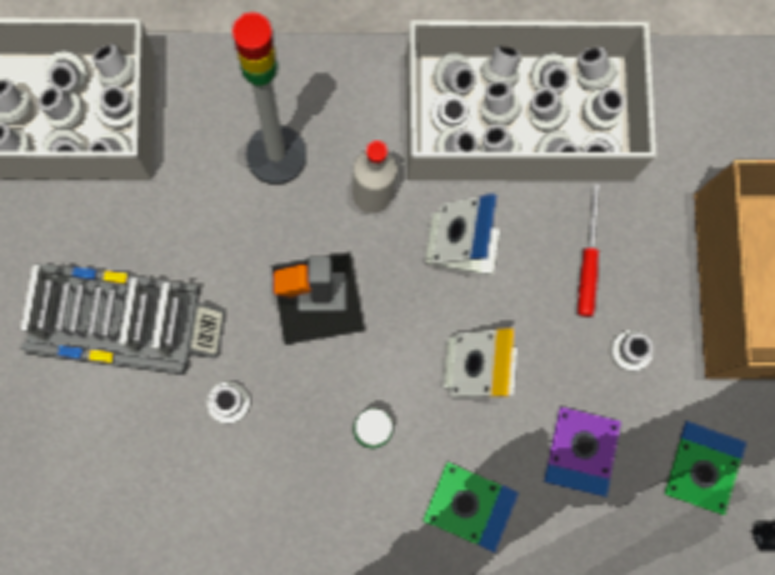

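```bash
cat > vis.py <<'E'
import cv2, numpy as np
from plant import arm
from scipy.optimize import minimize
from scipy.spatial.transform import Rotation as Ro
def grab(names=("side","top"),n=3):
    out={}
    for k in names:
        fs=[arm.grab_frame(k) for _ in range(n)]
        f=dict(fs[-1]); f["avg"]=np.mean([g["img"] for g in fs],0).astype(np.float32); out[k]=f
    return out
def proj(f,P):
    K=np.array([[f["fx"],0,f["cx"]],[0,f["fy"],f["cy"]],[0,0,1]])
    return cv2.projectPoints(np.asarray(P,float).reshape(-1,1,3),np.array(f["rvec"],float),np.array(f["tvec"],float),K,None)[0][:,0]
def ray(f,uv,z):   # intersect pixel ray with plane z
    R=cv2.Rodrigues(np.array(f["rvec"],float))[0]; c=-R.T@np.array(f["tvec"],float).ravel()
    d=R.T@np.array([(uv[0]-f["cx"])/f["fx"],(uv[1]-f["cy"])/f["fy"],1]); return c+d*(z-c[2])/d[2]
def box(x,y,z): return np.array([[a,b,c] for a in x for b in y for c in z],float)
def render(f,hulls,roi,S=8):   # antialiased union of convex hulls (lists of world points) in roi [l,t,r,b]
    l,t,r,b=roi; m=np.zeros(((b-t)*S,(r-l)*S),np.uint8)
    for P in hulls:
        uv=(proj(f,P)-[l,t]+.5)*S-.5
        cv2.fillConvexPoly(m,np.round(cv2.convexHull(uv.astype(np.float32))*16).astype(np.int32),255,shift=4)
    return cv2.resize(m,(r-l,b-t),interpolation=cv2.INTER_AREA)/255.
def hue(f,roi,kind):
    l,t,r,b=roi; a=f["avg"][t:b,l:r]; R,G,B=a[...,0],a[...,1],a[...,2]
    s={"blue":B-R,"yellow":np.minimum(R,G)-B,"orange":R-np.maximum(B,G)}[kind]
    hi=np.percentile(s,99.5) if kind!="x" else 1; lo=np.median(s)
    return np.clip((s-lo)/(0.85*(hi-lo)),0,1)
def T(x,y,z,R): return lambda P: P@R.T+[x,y,z]
def yawR(a): return Ro.from_euler("z",a).as_matrix()
E
cat > fit1.py <<'E'
from vis import *
import pickle
F=grab(); pickle.dump(F,open("f0.pkl","wb"))
def plate(col,rois,x0):
    M={k:hue(F[k],r,col) for k,r in rois.items()}
    pb=box([-.045,.045],[-.004,.004],[.084,.110])
    def cost(p,ks=("side","top")):
        R=yawR(p[3])@Ro.from_euler("x",np.radians(35)).as_matrix()  # z -> -y lean
        return sum(np.sum((render(F[k],[T(*p[:3],R)(pb)],rois[k])-M[k])**2)*w for k,w in(("side",1),("top",2)) if k in ks)
    best=None
    for yaw in(-.25,-.1,.05,.2):
        r=minimize(cost,[*x0,yaw],method="Nelder-Mead",options=dict(initial_simplex=np.array([[*x0,yaw]]+[[x0[0]+(i==0)*.02,x0[1]+(i==1)*.02,x0[2]+(i==2)*.015,yaw+(i==3)*.15] for i in range(4)]),maxiter=400))
        if best is None or r.fun<best.fun: best=r
    print(col,best.x.round(4),best.fun.round(2),[cost(best.x,(k,)).round(2) for k in M],[M[k].sum().round(1) for k in M])
tb=ray(F["top"],(345,165),.06); ty=ray(F["top"],(353,215),.06); print(tb,ty)
plate("blue",{"side":[300,140,350,200],"top":[322,140,368,185]},[tb[0],tb[1]+.02,.02])
plate("yellow",{"side":[345,155,405,220],"top":[332,190,376,240]},[ty[0],ty[1]+.02,.02])
# rack from clips
rois={"side":[175,240,305,350],"top":[160,170,260,228]}
best=None
M={c:{k:hue(F[k],rois[k],c) for k in rois} for c in("blue","yellow")}
r0=ray(F["top"],(208,199),.03); print(r0)
print(M["blue"]["top"].sum(),M["yellow"]["top"].sum())
def clips(p,s,w=.005):
    H=T(p[0],p[1],.02,yawR(p[2])); return [H(box([q*.057-w,q*.057+w],[s-.016,s+.016],[.012,.022])) for q in(-1,1)]
def cost(p,sl):
    return sum(np.sum((render(F[k],clips(p,s,p[3]),rois[k],4)-M[c][k])**2)*w for k,w in(("side",1),("top",2)) for c,s in zip(("blue","yellow"),sl))
for sl in((.044,0),(0,-.044),(.088,.044)):
  for yaw in(-.1,.0,.1):
    x0=[r0[0],r0[1],yaw,.006]
    r=minimize(cost,x0,method="Nelder-Mead",options=dict(initial_simplex=np.array([x0]+[[x0[i]+(i==j)*[.02,.015,.1,.003][j] for i in range(4)] for j in range(4)]),maxiter=300))
    print(sl,r.x.round(4),r.fun.round(2))
E
python3 fit1.py
```

```text
[ 0.63504536 -0.26613897  0.06      ] [ 0.45632517 -0.28993674  0.06      ]
blue [ 0.651  -0.2333  0.0275 -0.1785] 19.34 [np.float64(10.22), np.float64(9.12)] [np.float32(212.7), np.float32(186.2)]
yellow [ 0.4593 -0.2532  0.0282 -0.1142] 18.6 [np.float64(9.39), np.float64(9.21)] [np.float32(276.8), np.float32(200.6)]
[0.51933296 0.21951083 0.03      ]
188.9993 99.664185Traceback (most recent call last):
  File "fit1.py", line 31, in <module>
    r=minimize(cost,x0,method="Nelder-Mead",options=dict(initial_simplex=np.array([x0]+[[x0[i]+(i==j)*[.02,.015,.1,.003][j] for i in range(4)] for j in range(4)]),maxiter=300))
    res = _minimize_neldermead(fun, x0, args, callback, bounds=bounds,
                               **options)
    fsim[k] = func(sim[k])
              ~~~~^^^^^^^^
    fx = function(np.copy(x), *(wrapper_args + args))
TypeError: cost() missing 1 required positional argument: 'sl'
```

```bash
sed -i 's|return np.clip((s-lo)/(0.85\*(hi-lo)),0,1)|return np.clip(((s-lo)/(hi-lo)-.2)/.55,0,1)|' vis.py
sed -i 's|F=grab(); pickle.dump(F,open("f0.pkl","wb"))|F=pickle.load(open("f0.pkl","rb"))|; s|r=minimize(cost,x0,method|r=minimize(cost,x0,args=(sl,),method|' fit1.py
cat > fit2.py <<'E'
from vis import *
F=grab(n=1); RO={"side":[262,160,345,262],"top":[250,160,325,222]}
cr=lambda a,r:a[r[1]:r[3],r[0]:r[2]]
MS={};MM={}
for k in F:
    for th,D in(("scanner",MS),("mat",MM)):
        r=arm.masks_of(F[k],th); print(k,th,[(round(d["p"],2),d["box"]) for d in r[:2]]); D[k]=cr(r[0]["region"],RO[k]).astype(float)
d=np.array([1,0,-1])/2**.5; n=np.array([1,0,1])/2**.5; w=np.array([.055,0,.064])
head=np.array([w-a*d+b*n+[0,c,0] for a in(0,.058) for b in(-.017,.017) for c in(-.017,.017)])
parts=[box([-.035,.035],[-.028,.028],[0,.012]),box([-.015,.015],[-.018,.018],[0,.16]),head]
def sc(p): return [T(p[0],p[1],.004,yawR(p[2]))(q) for q in parts]
def fit(cost,x0s,st):
    b=None
    for x0 in x0s:
        x0=np.array(x0); r=minimize(cost,x0,method="Nelder-Mead",options=dict(initial_simplex=np.vstack([x0]+[x0+np.eye(len(x0))[i]*st[i] for i in range(len(x0))]),maxiter=300))
        if b is None or r.fun<b.fun:b=r
    return b
for uv,k in(((287.6,174.8),"top"),((301.8,182.7),"side")): print("handle top",k,ray(F[k],uv,.164))
h=ray(F["top"],(287.6,174.8),.164)
cs=lambda p:sum(np.sum((render(F[k],sc(p),RO[k],4)-MS[k])**2) for k in F)
b=fit(cs,[[h[0],h[1],1.57+a] for a in(-.2,0,.2)],[.015,.015,.15]); print("scanner",b.x.round(4),b.fun)
def cm(p):
    M=T(p[0],p[1],0,yawR(p[2]))(box([-.06,.06],[-.06,.06],[0,.004])); s=0
    for k in F: m=render(F[k],[M],RO[k],4)*(1-render(F[k],sc(b.x),RO[k],4)); s+=np.sum((m-MM[k])**2)
    return s
m=fit(cm,[[h[0]-.02,h[1],a] for a in(-.15,0.05,.2)],[.015,.015,.1]); print("mat",m.x.round(4),m.fun)
E
python3 fit1.py; python3 fit2.py
```

```text
[ 0.63504536 -0.26613897  0.06      ] [ 0.45632517 -0.28993674  0.06      ]
blue [ 0.6515 -0.2332  0.0277 -0.1835] 20.31 [np.float64(9.67), np.float64(10.65)] [np.float32(165.8), np.float32(162.5)]
yellow [ 0.4596 -0.2534  0.0279 -0.1133] 17.07 [np.float64(5.75), np.float64(11.32)] [np.float32(223.3), np.float32(178.1)]
[0.51933296 0.21951083 0.03      ]
74.7717 70.37662
(0.044, 0) [ 0.5296  0.2368 -0.1423  0.005 ] 96.82
(0.044, 0) [ 0.5296  0.2366 -0.1409  0.0049] 97.58
(0.044, 0) [ 0.5301  0.2372 -0.1366  0.0052] 96.35
(0, -0.044) [ 0.5352  0.2286 -0.0159 -0.    ] 648.87
(0, -0.044) [ 0.5383  0.2251  0.0875 -0.    ] 648.4
(0, -0.044) [ 0.5381  0.2793 -0.1554 -0.0009] 275.79
(0.088, 0.044) [ 0.5237  0.1931 -0.14    0.0051] 96.47
(0.088, 0.044) [ 0.5235  0.1933 -0.1408  0.0053] 95.6
(0.088, 0.044) [0.5467 0.2129 0.1887 0.    ] 552.91
side scanner [(0.85, [284.9, 177.6, 315.4, 234.9])]
side mat [(0.57, [276.5, 214.4, 328.9, 247.4])]
top scanner [(0.71, [267.0, 170.5, 299.9, 192.0])]
top mat [(0.76, [268.8, 171.0, 306.4, 207.1]), (0.43, [331.7, 150.6, 361.1, 177.9])]
handle top top [ 0.57608186 -0.06491721  0.164     ]
handle top side [ 0.5623363  -0.05712713  0.164     ]
scanner [ 0.5704 -0.0611  1.6517] 169.638585159554
mat [ 0.5619 -0.0575  0.1624] 149.33811869843925
```

```bash
cat > go.py <<'E'
from vis import *
def plateR(yaw,lean): return yawR(yaw)@Ro.from_euler("x",lean).as_matrix()@np.diag([1,-1,-1])
def to(R,*pts):   # rotate to R first, then visit pts: print twist in the tool frame and shifts in the new tool axes
    s=arm.sense(); p=np.array(s["eef_pos"]); R0=Ro.from_euler("xyz",s["ee_rot"]).as_matrix()
    v=Ro.from_matrix(R0.T@R).as_rotvec(); print("at",p.round(4),np.round(s["ee_rot"],4),"t",round(s["t"],2),"| twist",v.round(4),"deg",np.degrees(np.linalg.norm(v)).round(1))
    for q in pts:
        d=R.T@(np.array(q)-p); print("shift",d.round(4),"len",np.linalg.norm(d).round(4),"rows>=",int(np.ceil(np.linalg.norm(d)/.0417))); p=np.array(q)
PB=(np.array([.6515,-.2332,.0277]),-.1835); PY=(np.array([.4596,-.2534,.0279]),-.1133)
RACK=(np.array([.5298,.2369,0]),-.14)
E
python3 - <<'E'
from go import *
p,y=PB; R=plateR(y,np.radians(35)); z=-R[:,2]
print(z, p+z*.088)
to(R,[.30,-.42,.38],p+z*.2,p+z*.088)
E
```

```text
[-0.1046616  -0.5639467   0.81915204] [ 0.64228978 -0.28282731  0.09978538]
at [ 0.2521 -0.6262  0.2483] [3.1416 0.     0.3828] t 2.0 | twist [0.5943 0.1729 0.5484] deg 47.4
shift [ 0.0094 -0.2487  0.0134] len 0.2493 rows>= 6
shift [ 0.3115 -0.0009  0.2307] len 0.3877 rows>= 10
shift [-0.    -0.     0.112] len 0.112 rows>= 3
```

```bash
python3 -m crank '{"xyz":[[0,0,-0.04],[0,0,-0.04],[0,0,-0.04],[0,0,0],[0,0,0],[0,0,0],[0,0,0],[0,0,0],[0,0,0],[0,0,0]],"twist":[[0,0,0],[0,0,0],[0,0,0],[0.085,0.0247,0.0783],[0.085,0.0247,0.0783],[0.085,0.0247,0.0783],[0.085,0.0247,0.0783],[0.085,0.0247,0.0783],[0.085,0.0247,0.0783],[0.085,0.0247,0.0783]],"gripper":[0.6,0.6,0.6,0.6,0.6,0.6,0.6,0.6,0.6,0.6]}' 40
python3 - <<'E'
from go import *
p,y=PB; R=plateR(y,np.radians(35)); z=-R[:,2]
to(R,[.32,-.42,.36],p+z*.2,p+z*.088)
E
```

```text
t: 2.83
eef_pos: [0.2485, -0.6269, 0.3591]
ee_rot: [-2.576, 0.002, -0.146]
wrist_force: [-1.6, -1.4, -3.1]
finger_gap: 0.0512
gripper_force: 0.0
at [ 0.2485 -0.6269  0.3591] [-2.5759e+00  2.1000e-03 -1.4640e-01] t 2.83 | twist [0.0452 0.0223 0.0297] deg 3.4
shift [ 0.0326 -0.1779  0.1235] len 0.219 rows>= 6
shift [ 0.2918 -0.0094  0.2122] len 0.361 rows>= 9
shift [-0.    -0.     0.112] len 0.112 rows>= 3
```

```bash
python3 -m crank '{"xyz":[[0.0054,-0.0297,0.0206],[0.0054,-0.0297,0.0206],[0.0054,-0.0297,0.0206],[0.0054,-0.0297,0.0206],[0.0054,-0.0297,0.0206],[0.0054,-0.0297,0.0206],[0.032,-0.001,0.0235],[0.032,-0.001,0.0235],[0.032,-0.001,0.0235],[0.032,-0.001,0.0235],[0.032,-0.001,0.0235],[0,0,0]],"twist":[[0,0,0],[0,0,0],[0,0,0],[0,0,0],[0,0,0],[0,0,0],[0,0,0],[0,0,0],[0,0,0],[0,0,0],[0,0,0],[0,0,0]],"gripper":[0.6,0.6,0.6,0.6,0.6,0.6,0.6,0.6,0.6,0.6,0.6,0.6]}' 40
python3 - <<'E'
from go import *
p,y=PB; R=plateR(y,np.radians(35)); z=-R[:,2]
to(R,p+z*.2,p+z*.088)
E
```

```text
t: 3.83
eef_pos: [0.4882, -0.362, 0.2535]
ee_rot: [-2.57, -0.008, -0.125]
wrist_force: [0.2, 1.7, 0.4]
finger_gap: 0.0509
gripper_force: 0.0
at [ 0.4882 -0.362   0.2535] [-2.5697 -0.0082 -0.1251] t 3.83 | twist [0.0387 0.0258 0.0531] deg 4.0
shift [0.1371 0.0014 0.0748] len 0.1561 rows>= 4
shift [-0.    -0.     0.112] len 0.112 rows>= 3
```

```bash
python3 -m crank '{"xyz":[[0,0,0],[0.0274,0,0.015],[0.0274,0,0.015],[0.0274,0,0.015],[0.0274,0,0.015],[0.0274,0,0.015],[0,0,0],[0,0,0]],"twist":[[0.0387,0.0258,0.0531],[0,0,0],[0,0,0],[0,0,0],[0,0,0],[0,0,0],[0,0,0],[0,0,0]],"gripper":[0.6,0.6,0.6,0.6,0.6,0.6,0.6,0.6]}' 40
cat > look.py <<'E'
import sys,cv2
from vis import *
# look.py cam name l t r b scale
k,name=sys.argv[1:3]; l,t,r,b=map(int,sys.argv[3:7]); s=float(sys.argv[7])
f=grab((k,),2)[k]; cv2.imwrite(f"pics/{name}.png",cv2.resize(f["avg"][t:b,l:r,::-1].astype("uint8"),None,fx=s,fy=s,interpolation=cv2.INTER_CUBIC))
E
python3 look.py side a1 270 90 410 210 5
python3 - <<'E'
from go import *
p,y=PB; R=plateR(y,np.radians(35)); z=-R[:,2]
to(R,p+z*.2,p+z*.088)
E
```

```text
t: 4.5
eef_pos: [0.6264, -0.3509, 0.1939]
ee_rot: [-2.536, 0.001, -0.189]
wrist_force: [-1.0, -0.2, 0.1]
finger_gap: 0.051
gripper_force: 0.0
at [ 0.6247 -0.3536  0.1954] [-2.5383e+00 -2.0000e-04 -1.9310e-01] t 4.6 | twist [ 0.0076 -0.0057 -0.0077] deg 0.7
shift [ 0.0044 -0.0048  0.0081] len 0.0103 rows>= 1
shift [-0.    -0.     0.112] len 0.112 rows>= 3
```

View pics/a1.png

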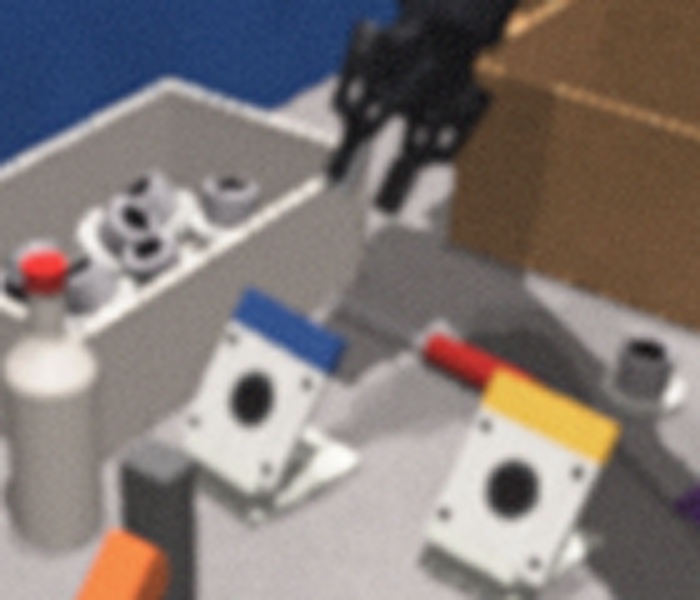

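```bash
python3 -m crank '{"xyz":[[0.004,-0.005,0.008],[0,0,0.028],[0,0,0.028],[0,0,0.028],[0,0,0.028],[0,0,0],[0,0,0]],"twist":[[0.0076,-0.0057,-0.0077],[0,0,0],[0,0,0],[0,0,0],[0,0,0],[0,0,0],[0,0,0]],"gripper":[0.5,0.5,0.5,0.5,0.5,0.4,0.35]}' 30
python3 look.py side a2 290 110 390 210 6
python3 - <<'E'
from go import *
p,y=PB; R=plateR(y,np.radians(35)); z=-R[:,2]
to(R,p+z*.088); print(arm.sense()["wrist_force"],arm.sense()["finger_gap"])
E
```

```text
t: 5.18
eef_pos: [0.642, -0.281, 0.0999]
ee_rot: [-2.529, 0.001, -0.182]
wrist_force: [-0.1, -0.7, 0.3]
finger_gap: 0.0299
gripper_force: 0.0
at [ 0.6431 -0.2841  0.1018] [-2.5318 -0.0029 -0.1848] t 5.28 | twist [ 0.0011 -0.0031  0.0006] deg 0.2
shift [-0.0011  0.0002  0.0023] len 0.0026 rows>= 1
[ 0.3940111  -0.36187693 -0.57393538] 0.030032691283476222
```

View pics/a2.png

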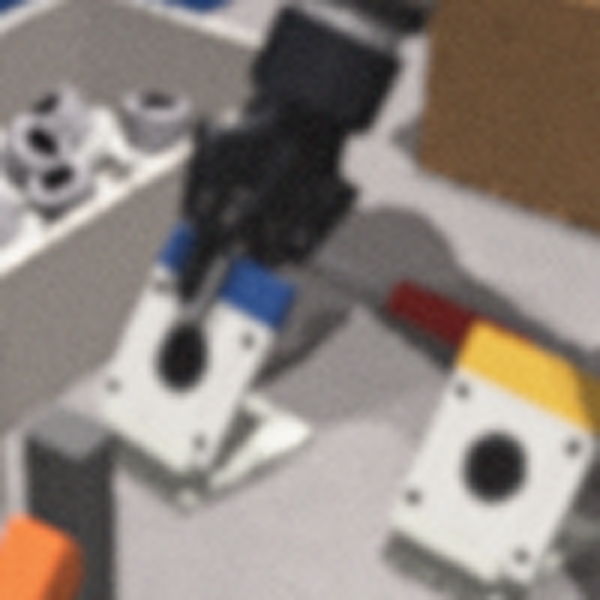

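```bash
python3 -m crank '{"xyz":[[0,0,0],[0,0,0],[0,0,0],[0,0,0]],"twist":[[0,0,0],[0,0,0],[0,0,0],[0,0,0]],"gripper":[0.25,0.2,0.15,0.12]}' 30; python3 -m crank '{"xyz":[[0,0,0],[0,0,0],[0,0,0],[0,0,0]],"twist":[[0,0,0],[0,0,0],[0,0,0],[0,0,0]],"gripper":[0.08,0.0,0.0,0]}' 40
```

```text
t: 5.62
eef_pos: [0.6428, -0.2826, 0.1007]
ee_rot: [-2.531, -0.001, -0.184]
wrist_force: [-0.2, -0.2, 0.3]
finger_gap: 0.0104
gripper_force: 0.0
t: 5.95
eef_pos: [0.6429, -0.2822, 0.1008]
ee_rot: [-2.53, -0.001, -0.183]
wrist_force: [-1.4, -1.5, 5.7]
finger_gap: 0.0079
gripper_force: 39.4
```

```bash
python3 -m crank '{"xyz":[[0,0,-0.01],[0,0,-0.02],[0,0,-0.03],[0,0,-0.03],[0,0,-0.03],[0,0,-0.03],[0,0,0]],"twist":[[0,0,0],[0,0,0],[0,0,0],[0,0,0],[0,0,0],[0,0,0],[0,0,0]],"gripper":[0,0,0,0,0,0,0]}' 60
python3 - <<'E'
from go import *
f=arm.grab_frame("top")
print("sprayer",ray(f,(308.8,150),0)," signal",ray(f,(270.8,132.8),0),"mat",ray(f,(287.6,189.2),.004))
c,y=RACK; R=plateR(y,0)
s=c+yawR(y)@[0,.044,.02]; print("slot",s)
to(R,[.55,-.20,.34],[s[0],s[1],.34],s+[0,0,.088+.075])
E
```

```text
t: 6.53
eef_pos: [0.627, -0.373, 0.2279]
ee_rot: [-2.537, -0.007, -0.189]
wrist_force: [0.4, -1.5, -0.3]
finger_gap: 0.0074
gripper_force: 59.0
sprayer [ 0.70764445 -0.14011981  0.        ]  signal [0.77400923 0.00122051 0.        ] mat [ 0.55887698 -0.06153972  0.004     ]
slot [0.5359399 0.2804695 0.02     ]
at [ 0.627  -0.3704  0.2252] [-2.5347 -0.0046 -0.1869] t 6.58 | twist [-0.6067 -0.0187 -0.044 ] deg 34.9
shift [-0.1    -0.158  -0.1148] len 0.2194 rows>= 6
shift [-0.081  -0.4738  0.    ] len 0.4807 rows>= 12
shift [0.    0.    0.157] len 0.157 rows>= 4
```

```bash
python3 -m crank '{"xyz":[[0,0,0],[0,0,0],[0,0,0],[0,0,0],[0,0,0],[0,0,0],[-0.0167,-0.0263,-0.0191],[-0.0167,-0.0263,-0.0191],[-0.0167,-0.0263,-0.0191],[-0.0167,-0.0263,-0.0191],[-0.0167,-0.0263,-0.0191],[-0.0167,-0.0263,-0.0191]],"twist":[[-0.101,-0.0031,-0.0073],[-0.101,-0.0031,-0.0073],[-0.101,-0.0031,-0.0073],[-0.101,-0.0031,-0.0073],[-0.101,-0.0031,-0.0073],[-0.101,-0.0031,-0.0073],[0,0,0],[0,0,0],[0,0,0],[0,0,0],[0,0,0],[0,0,0]],"gripper":[0,0,0,0,0,0,0,0,0,0,0,0]}'
python3 -m crank '{"xyz":[[-0.007,-0.039,0],[-0.007,-0.039,0],[-0.007,-0.039,0],[-0.007,-0.039,0],[-0.007,-0.039,0],[-0.007,-0.039,0],[-0.007,-0.039,0],[-0.007,-0.039,0],[-0.007,-0.039,0],[-0.007,-0.039,0],[-0.007,-0.039,0],[0,0,0]],"twist":[[0,0,0],[0,0,0],[0,0,0],[0,0,0],[0,0,0],[0,0,0],[0,0,0],[0,0,0],[0,0,0],[0,0,0],[0,0,0],[0,0,0]],"gripper":[0,0,0,0,0,0,0,0,0,0,0,0]}'
python3 - <<'E'
from go import *
c,y=RACK; R=plateR(y,0)
s=c+yawR(y)@[0,.044,.02]
to(R,[s[0],s[1],.34],s+[0,0,.088+.075])
E
```

```text
t: 7.58
eef_pos: [0.5477, -0.1945, 0.3374]
ee_rot: [-3.135, 0.007, -0.134]
wrist_force: [0.1, -0.9, -2.3]
finger_gap: 0.0069
gripper_force: 59.4
t: 8.58
eef_pos: [0.5269, 0.2489, 0.3397]
ee_rot: [-3.131, 0.009, -0.122]
wrist_force: [-0.4, 0.6, -1.6]
finger_gap: 0.0073
gripper_force: 59.8
at [0.5269 0.2489 0.3397] [-3.1314  0.0087 -0.1219] t 8.58 | twist [-0.0101  0.0088  0.0181] deg 1.3
shift [ 0.0046 -0.0325 -0.0003] len 0.0328 rows>= 1
shift [0.    0.    0.157] len 0.157 rows>= 4
```

```bash
python3 -m crank '{"xyz":[[0.0023,-0.0162,0],[0.0023,-0.0162,0],[0,0,0.03],[0,0,0.035],[0,0,0.035],[0,0,0.035],[0,0,0.022],[0,0,0],[0,0,0]],"twist":[[-0.005,0.0044,0.009],[-0.005,0.0044,0.009],[0,0,0],[0,0,0],[0,0,0],[0,0,0],[0,0,0],[0,0,0],[0,0,0]],"gripper":[0,0,0,0,0,0,0,0,0]}'
cat > fit3.py <<'E'
# fit the held plate's painted band + the rack clips in the current pictures
from go import *
import sys,pickle
col=sys.argv[1]; F=grab(n=4); pickle.dump(F,open(f"held_{col}.pkl","wb"))
s=arm.sense(); p=np.array(s["eef_pos"]); R=Ro.from_euler("xyz",s["ee_rot"]).as_matrix()@np.diag([1,-1,-1])
o=p-R[:,2]*.088; print("plate origin expected",o.round(4),"rot",np.round(s["ee_rot"],4),"t",s["t"])
c,y=RACK; sy={"blue":.044,"yellow":0}[col]; sl=c+yawR(y)@[0,sy,.02]; print("slot",sl.round(4))
for k in F:
    f=F[k]; im=f["avg"].clip(0,255).astype("uint8")[:,:,::-1].copy(); S=6 if k=="side" else 7
    uv=proj(f,np.vstack([o+R@[0,0,.05]])); l,t=(uv[0]-[55,45]).astype(int); l=max(l,0); t=max(t,0)
    im=cv2.resize(im[t:t+85,l:l+110],None,fx=S,fy=S,interpolation=cv2.INTER_CUBIC)
    def dr(P,colr):
        q=((proj(f,P)-[l,t]+.5)*S).astype(int); cv2.polylines(im,[q.reshape(-1,1,2)],True,colr,1)
    def rect(Rm,oo,z,yy=.004,xx=.045): return np.array([[-xx,-yy,z],[xx,-yy,z],[xx,yy,z],[-xx,yy,z]])@Rm.T+oo
    dr(rect(R,o,0),(0,0,255)); dr(rect(R,o,.11),(0,0,255))
    Y=yawR(y); dr(rect(Y,sl,.0225-.0005,.016,.062),(0,255,0)); dr(rect(Y,sl,.06,.006,.0335),(0,255,0)); dr(rect(Y,c+[0,0,.02],0,.115,.065),(0,255,255))
    cv2.imwrite(f"pics/held_{col}_{k}.png",im[:600,:800])
E
python3 fit3.py blue
```

```text
t: 9.33
eef_pos: [0.5394, 0.2685, 0.1827]
ee_rot: [3.135, -0.001, -0.153]
wrist_force: [0.1, 0.4, -1.4]
finger_gap: 0.0074
gripper_force: 59.7
plate origin expected [0.5421 0.2687 0.0977] rot [ 3.1383 -0.0064 -0.1542] t 9.7333
slot [0.5359 0.2805 0.02  ]
```

View pics/held_blue_side.png

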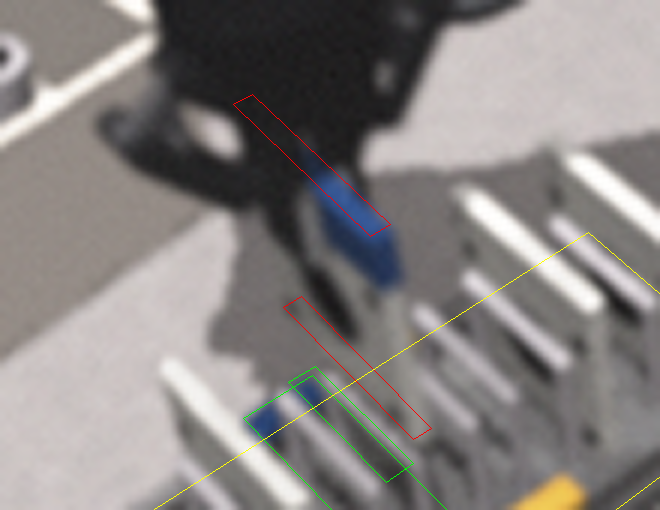

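```bash
cat > ov.py <<'E'
from go import *
import pickle
F=pickle.load(open("f0.pkl","rb")); c,y=RACK; Y=yawR(y); S=4.3; out=[]
for k,(l,t,r,b) in(("side",(180,250,297,343)),("top",(166,176,250,222))):
    f=F[k]; im=cv2.resize(f["avg"].clip(0,255).astype("uint8")[t:b,l:r,::-1].copy(),None,fx=S,fy=S,interpolation=cv2.INTER_CUBIC)
    def L(P,col,closed=True):
        q=((proj(f,np.array(P)@Y.T+c)-[l,t]+.5)*S); cv2.polylines(im,[np.round(q*16).astype(np.int32).reshape(-1,1,2)],closed,col,1,cv2.LINE_AA,4)
    for s in(.088,-.044,-.088): L([[a,s+d,.115] for a,d in((-.045,-.004),(.045,-.004),(.045,.004),(-.045,.004))],(0,0,255))
    for s in(.044,0):
        for d in(-.0095,.0095): L([[-.0335,s+d,.08],[.0335,s+d,.08]],(0,255,0),False)
        for q in(-.057,.057): L([[q-.005,s-.016,.042],[q+.005,s-.016,.042],[q+.005,s+.016,.042],[q-.005,s+.016,.042]],(255,0,255))
    L([[-.065,-.115,.02],[.065,-.115,.02],[.065,.115,.02],[-.065,.115,.02]],(0,255,255))
    out.append(im)
w=max(i.shape[1] for i in out); cv2.imwrite("pics/ov.png",np.vstack([cv2.copyMakeBorder(i,0,0,0,w-i.shape[1],0) for i in out])[:600])
E
python3 ov.py
```

```text
(no output)
```

View pics/ov.png

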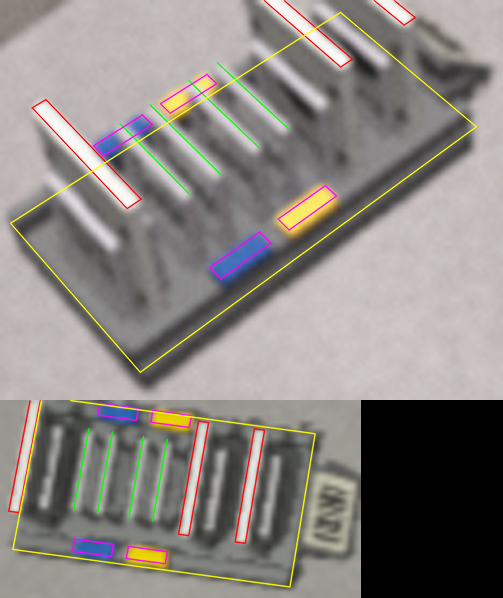

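Run:
```python
from go import *
c,y=RACK; R=plateR(y,0); s=c+yawR(y)@[0,.044,.02]
to(R,s+[0,0,.088+.07])
```

```text
at [0.5416 0.2691 0.1857] [ 3.1383 -0.0064 -0.1542] t 9.73 | twist [ 0.0033 -0.0064 -0.0143] deg 0.9
shift [-0.0072 -0.0105  0.0077] len 0.0149 rows>= 1
```

```bash
python3 -m crank '{"xyz":[[-0.0072,-0.0105,0.004],[0,0,0],[0,0,0],[0,0,0]],"twist":[[0.0033,-0.0064,-0.0143],[0,0,0],[0,0,0],[0,0,0]],"gripper":[0,0,0,0]}'
python3 - <<'E'
from go import *
c,y=RACK; R=plateR(y,0); s=c+yawR(y)@[0,.044,.02]
to(R,s+[0,0,.088+.07],s+[0,0,.088]); print(arm.sense()["wrist_force"])
E
```

```text
t: 10.07
eef_pos: [0.5355, 0.2806, 0.1803]
ee_rot: [3.14, 0.002, -0.139]
wrist_force: [-0.4, 0.0, -2.2]
finger_gap: 0.0075
gripper_force: 59.7
at [0.5355 0.2806 0.1803] [ 3.1404e+00  1.8000e-03 -1.3920e-01] t 10.07 | twist [0.0012 0.0018 0.0008] deg 0.1
shift [0.0005 0.     0.0023] len 0.0024 rows>= 1
shift [0.   0.   0.07] len 0.07 rows>= 2
[-0.40865821  0.0477513  -2.20772251]
```

```bash
python3 -m crank '{"xyz":[[0,0,0.008],[0,0,0.008],[0,0,0.008],[0,0,0]],"twist":[[0,0,0],[0,0,0],[0,0,0],[0,0,0]],"gripper":[0,0,0,0]}'; python3 -m crank '{"xyz":[[0,0,0.007],[0,0,0.007],[0,0,0.007],[0,0,0]],"twist":[[0,0,0],[0,0,0],[0,0,0],[0,0,0]],"gripper":[0,0,0,0]}'
```

```text
t: 10.4
eef_pos: [0.5345, 0.2792, 0.1539]
ee_rot: [3.138, 0.005, -0.14]
wrist_force: [-0.7, -0.7, -2.9]
finger_gap: 0.007
gripper_force: 59.8
t: 10.73
eef_pos: [0.5348, 0.2796, 0.1336]
ee_rot: [3.139, 0.004, -0.14]
wrist_force: [-0.4, -0.3, -2.8]
finger_gap: 0.0075
gripper_force: 59.8
```

```bash
python3 -m crank '{"xyz":[[0,0,0.007],[0,0,0.007],[0,0,0.006],[0,0,0],[0,0,0]],"twist":[[0,0,0],[0,0,0],[0,0,0],[0,0,0],[0,0,0]],"gripper":[0,0,0,0,0]}' 30; python3 -m crank '{"xyz":[[0,0,0.0015],[0,0,0.0015],[0,0,0]],"twist":[[0,0,0],[0,0,0],[0,0,0]],"gripper":[0,0,0]}'
```

```text
t: 11.15
eef_pos: [0.5353, 0.2801, 0.1149]
ee_rot: [3.14, 0.002, -0.14]
wrist_force: [-0.6, 1.0, -1.5]
finger_gap: 0.0071
gripper_force: 59.8
t: 11.4
eef_pos: [0.5356, 0.2802, 0.1125]
ee_rot: [3.141, 0.001, -0.14]
wrist_force: [-0.1, 0.9, -2.0]
finger_gap: 0.007
gripper_force: 59.8
```

```bash
python3 -m crank '{"xyz":[[0,0,0.001],[0,0,0.001],[0,0,0]],"twist":[[0,0,0],[0,0,0],[0,0,0]],"gripper":[0,0,0]}'
```

```text
t: 11.65
eef_pos: [0.5355, 0.2801, 0.1103]
ee_rot: [3.14, 0.002, -0.14]
wrist_force: [0.2, -0.2, -2.1]
finger_gap: 0.0075
gripper_force: 59.8
```

```bash
python3 -m crank '{"xyz":[[0,0,0.001],[0,0,0.001],[0,0,0]],"twist":[[0,0,0],[0,0,0],[0,0,0]],"gripper":[0,0,0]}';python3 -m crank '{"xyz":[[0,0,0.001],[0,0,0]],"twist":[[0,0,0],[0,0,0]],"gripper":[0,0]}'
```

```text
t: 11.9
eef_pos: [0.5357, 0.2805, 0.1093]
ee_rot: [3.141, 0.001, -0.14]
wrist_force: [-1.9, -1.5, 4.0]
finger_gap: 0.0074
gripper_force: 60.8
t: 12.07
eef_pos: [0.5356, 0.2807, 0.1092]
ee_rot: [3.141, 0.001, -0.14]
wrist_force: [-4.7, -2.6, 11.8]
finger_gap: 0.0073
gripper_force: 61.9
```

```bash
python3 -m crank '{"xyz":[[0,0,-0.0015],[0,0,0],[0,0,0],[0,0,0],[0,0,0]],"twist":[[0,0,0],[0,0,0],[0,0,0],[0,0,0],[0,0,0]],"gripper":[0,0.12,0.16,0.22,0.25]}';python3 -m crank '{"xyz":[[0,0,-0.01],[0,0,-0.02],[0,0,-0.03],[0,0,-0.04],[0,0,-0.04],[0,0,-0.03],[0,0,0]],"twist":[[0,0,0],[0,0,0],[0,0,0],[0,0,0],[0,0,0],[0,0,0],[0,0,0]],"gripper":[0.25,0.25,0.25,0.25,0.4,0.5,0.5]}'
python3 - <<'E'
from go import *
p,y=PY; R=plateR(y,np.radians(35)); z=-R[:,2]
to(plateR(RACK[1],0),[.50,-.20,.30])
to(R,[.48,-.25,.34],p+z*.2,p+z*.088)
E
```

```text
t: 12.48
eef_pos: [0.5356, 0.2802, 0.1088]
ee_rot: [3.141, 0.002, -0.14]
wrist_force: [0.3, -0.0, 0.1]
finger_gap: 0.0213
gripper_force: 0.0
t: 13.07
eef_pos: [0.5386, 0.2827, 0.2874]
ee_rot: [-3.135, -0.008, -0.14]
wrist_force: [0.6, 0.6, 0.2]
finger_gap: 0.0429
gripper_force: 0.0
at [0.5386 0.2827 0.2874] [-3.1347 -0.0083 -0.14  ] t 13.07 | twist [-0.0069 -0.0083  0.0001] deg 0.6
shift [ 0.0291  0.4833 -0.0126] len 0.4844 rows>= 12
at [0.5386 0.2827 0.2874] [-3.1347 -0.0083 -0.14  ] t 13.07 | twist [ 0.604  -0.0163 -0.0232] deg 34.6
shift [ 0.002   0.4088 -0.3505] len 0.5385 rows>= 13
shift [-0.0199  0.1837  0.0524] len 0.192 rows>= 5
shift [-0.     0.     0.112] len 0.112 rows>= 3
```

```bash
python3 -m crank '{"xyz":[[0.0024,0.04,-0.004],[0.0024,0.04,-0.004],[0.0024,0.04,-0.004],[0.0024,0.04,-0.004],[0.0024,0.04,-0.004],[0.0024,0.04,-0.004],[0.0024,0.04,0],[0.0024,0.04,0],[0.0024,0.04,0],[0.0024,0.04,0],[0.0024,0.04,0],[0.0024,0.04,0]],"twist":[[0,0,0],[0,0,0],[0,0,0],[0,0,0],[0,0,0],[0,0,0],[0,0,0],[0,0,0],[0,0,0],[0,0,0],[0,0,0],[0,0,0]],"gripper":[0.5,0.5,0.5,0.5,0.5,0.5,0.5,0.5,0.5,0.5,0.5,0.5]}'
python3 -m crank '{"xyz":[[0,0,0],[0,0,0],[0,0,0],[0,0,0],[0,0,0],[0,0,0],[0,0,0]],"twist":[[0.1007,-0.0027,-0.0039],[0.1007,-0.0027,-0.0039],[0.1007,-0.0027,-0.0039],[0.1007,-0.0027,-0.0039],[0.1007,-0.0027,-0.0039],[0.1007,-0.0027,-0.0039],[0,0,0]],"gripper":[0.5,0.5,0.5,0.5,0.5,0.5,0.5]}'
python3 - <<'E'
from go import *
p,y=PY; R=plateR(y,np.radians(35)); z=-R[:,2]
to(R,p+z*.2,p+z*.088)
E
```

```text
t: 14.07
eef_pos: [0.4969, -0.2007, 0.3041]
ee_rot: [3.141, 0.001, -0.14]
wrist_force: [1.7, 0.4, -0.3]
finger_gap: 0.0428
gripper_force: 0.0
t: 14.65
eef_pos: [0.4959, -0.2025, 0.3013]
ee_rot: [-2.535, 0.014, -0.119]
wrist_force: [-0.5, -0.8, -0.1]
finger_gap: 0.0424
gripper_force: 0.0
at [ 0.4959 -0.2025  0.3013] [-2.5348  0.0136 -0.1194] t 14.65 | twist [ 0.004   0.0077 -0.0128] deg 0.9
shift [-0.0303  0.2016 -0.0074] len 0.204 rows>= 5
shift [-0.     0.     0.112] len 0.112 rows>= 3
```

```bash
python3 -m crank '{"xyz":[[-0.005,0.0336,-0.0012],[-0.005,0.0336,-0.0012],[-0.005,0.0336,-0.0012],[-0.005,0.0336,-0.0012],[-0.005,0.0336,-0.0012],[-0.005,0.0336,-0.0012],[0,0,0],[0,0,0],[0,0,0]],"twist":[[0.004,0.0077,-0.0128],[0,0,0],[0,0,0],[0,0,0],[0,0,0],[0,0,0],[0,0,0],[0,0,0],[0,0,0]],"gripper":[0.5,0.5,0.5,0.5,0.5,0.5,0.5,0.5,0.5]}'
python3 - <<'E'
from go import *
p,y=PY; R=plateR(y,np.radians(35)); z=-R[:,2]
to(R,p+z*.2,p+z*.088)
E
```

```text
t: 15.4
eef_pos: [0.4505, -0.3634, 0.1951]
ee_rot: [-2.535, -0.004, -0.105]
wrist_force: [-0.1, 0.3, 0.7]
finger_gap: 0.0428
gripper_force: 0.0
at [ 0.4505 -0.3634  0.1951] [-2.5351 -0.0043 -0.1054] t 15.4 | twist [0.0044 0.001  0.009 ] deg 0.6
shift [-0.0034  0.0055  0.0002] len 0.0065 rows>= 1
shift [-0.     0.     0.112] len 0.112 rows>= 3
```

```bash
python3 -m crank '{"xyz":[[-0.0034,0.0055,0],[0,0,0.028],[0,0,0.028],[0,0,0.028],[0,0,0.028],[0,0,0],[0,0,0],[0,0,0]],"twist":[[0.0044,0.001,0.009],[0,0,0],[0,0,0],[0,0,0],[0,0,0],[0,0,0],[0,0,0],[0,0,0]],"gripper":[0.45,0.45,0.45,0.45,0.45,0.4,0.3,0.25]}' 30
python3 - <<'E'
from go import *
p,y=PY; R=plateR(y,np.radians(35)); z=-R[:,2]
to(R,p+z*.088)
E
python3 -m crank '{"xyz":[[0,0,0],[0,0,0],[0,0,0],[0,0,0]],"twist":[[0,0,0],[0,0,0],[0,0,0],[0,0,0]],"gripper":[0.2,0.15,0.12,0.12]}' 30
```

```text
t: 16.07
eef_pos: [0.4537, -0.3057, 0.1009]
ee_rot: [-2.532, -0.001, -0.115]
wrist_force: [-0.1, 0.4, 0.3]
finger_gap: 0.0213
gripper_force: 0.0
at [ 0.4537 -0.3057  0.1009] [-2.5317e+00 -1.1000e-03 -1.1480e-01] t 16.07 | twist [ 0.001  -0.0018 -0.0006] deg 0.1
shift [-0.0001 -0.0012  0.0019] len 0.0023 rows>= 1
t: 16.4
eef_pos: [0.4534, -0.3052, 0.1003]
ee_rot: [-2.53, -0.001, -0.115]
wrist_force: [0.6, -0.3, 1.5]
finger_gap: 0.0099
gripper_force: 0.8
```

```bash
python3 -m crank '{"xyz":[[0,-0.0007,0],[0,0,0],[0,0,0],[0,0,0]],"twist":[[0,0,0],[0,0,0],[0,0,0],[0,0,0]],"gripper":[0.1,0,0,0]}' 60; python3 -m crank '{"xyz":[[0,0,-0.01],[0,0,-0.02],[0,0,-0.03],[0,0,-0.03],[0,0,-0.03],[0,0,-0.03],[0,0,0]],"twist":[[0,0,0],[0,0,0],[0,0,0],[0,0,0],[0,0,0],[0,0,0],[0,0,0]],"gripper":[0,0,0,0,0,0,0]}' 60
python3 - <<'E'
from go import *
c,y=RACK; R=plateR(y,0); s=c+[0,0,.02]
to(R,[.50,-.20,.34],[s[0],s[1],.34])
E
```

```text
t: 16.73
eef_pos: [0.4536, -0.304, 0.1013]
ee_rot: [-2.529, -0.001, -0.114]
wrist_force: [-0.4, 0.8, 7.8]
finger_gap: 0.0076
gripper_force: 59.7
t: 17.32
eef_pos: [0.443, -0.3961, 0.2272]
ee_rot: [-2.539, -0.005, -0.12]
wrist_force: [0.7, -2.4, -1.6]
finger_gap: 0.0072
gripper_force: 58.9
at [ 0.443  -0.3961  0.2272] [-2.5389 -0.0045 -0.1204] t 17.32 | twist [-0.6027  0.0015  0.0204] deg 34.6
shift [ 0.0291 -0.2022 -0.1128] len 0.2333 rows>= 6
shift [-0.0315 -0.4368  0.    ] len 0.4379 rows>= 11
```

```bash
python3 -m crank '{"xyz":[[0,0,0],[0,0,0],[0,0,0],[0,0,0],[0,0,0],[0,0,0],[0.0048,-0.0337,-0.0188],[0.0048,-0.0337,-0.0188],[0.0048,-0.0337,-0.0188],[0.0048,-0.0337,-0.0188],[0.0048,-0.0337,-0.0188],[0.0048,-0.0337,-0.0188]],"twist":[[-0.1005,0,0.0034],[-0.1005,0,0.0034],[-0.1005,0,0.0034],[-0.1005,0,0.0034],[-0.1005,0,0.0034],[-0.1005,0,0.0034],[0,0,0],[0,0,0],[0,0,0],[0,0,0],[0,0,0],[0,0,0]],"gripper":[0,0,0,0,0,0,0,0,0,0,0,0]}'
python3 -m crank '{"xyz":[[-0.0026,-0.0364,0],[-0.0026,-0.0364,0],[-0.0026,-0.0364,0],[-0.0026,-0.0364,0],[-0.0026,-0.0364,0],[-0.0026,-0.0364,0],[-0.0026,-0.0364,0],[-0.0026,-0.0364,0],[-0.0026,-0.0364,0],[-0.0026,-0.0364,0],[-0.0026,-0.0364,0],[-0.0026,-0.0364,0]],"twist":[[0,0,0],[0,0,0],[0,0,0],[0,0,0],[0,0,0],[0,0,0],[0,0,0],[0,0,0],[0,0,0],[0,0,0],[0,0,0],[0,0,0]],"gripper":[0,0,0,0,0,0,0,0,0,0,0,0]}'
python3 -m crank '{"xyz":[[0,0,0],[0,0,0],[0,0,0]],"twist":[[0,0,0],[0,0,0],[0,0,0]],"gripper":[0,0,0]}' >/dev/null
python3 - <<'E'
from go import *
c,y=RACK; R=plateR(y,0); s=c+[0,0,.02]
to(R,s+[0,0,.088+.075])
E
```

```text
t: 18.32
eef_pos: [0.4989, -0.1926, 0.3374]
ee_rot: [-3.133, 0.008, -0.134]
wrist_force: [1.1, -0.3, -0.8]
finger_gap: 0.0074
gripper_force: 59.1
t: 19.32
eef_pos: [0.5264, 0.2439, 0.3403]
ee_rot: [-3.134, 0.007, -0.135]
wrist_force: [0.2, -0.2, -1.9]
finger_gap: 0.0073
gripper_force: 59.2
at [0.5268 0.2418 0.3402] [-3.1347  0.0077 -0.1343] t 19.57 | twist [-0.0069  0.0077  0.0056] deg 0.7
shift [0.0037 0.0044 0.1572] len 0.1573 rows>= 4
```

```bash
python3 -m crank '{"xyz":[[0.0037,0.0044,0],[0,0,0.035],[0,0,0.035],[0,0,0.035],[0,0,0.035],[0,0,0.015],[0,0,0],[0,0,0],[0,0,0]],"twist":[[-0.0069,0.0077,0.0056],[0,0,0],[0,0,0],[0,0,0],[0,0,0],[0,0,0],[0,0,0],[0,0,0],[0,0,0]],"gripper":[0,0,0,0,0,0,0,0,0]}'
python3 - <<'E'
from go import *
c,y=RACK; R=plateR(y,0); s=c+[0,0,.02]
to(R,s+[0,0,.088+.075])
E
```

```text
t: 20.32
eef_pos: [0.5316, 0.2377, 0.1877]
ee_rot: [-3.139, -0.003, -0.141]
wrist_force: [0.2, 0.5, -1.0]
finger_gap: 0.0074
gripper_force: 59.4
at [0.5316 0.2377 0.1877] [-3.1386 -0.0035 -0.1414] t 20.32 | twist [-0.0029 -0.0035 -0.0014] deg 0.3
shift [-0.0017  0.0011  0.0047] len 0.0051 rows>= 1
```

```bash
python3 -m crank '{"xyz":[[-0.0015,0.0009,0.0],[0,0,0.008],[0,0,0.008],[0,0,0.008],[0,0,0.007],[0,0,0]],"twist":[[-0.0029,-0.0035,-0.0014],[0,0,0],[0,0,0],[0,0,0],[0,0,0],[0,0,0]],"gripper":[0,0,0,0,0,0]}'; python3 -m crank '{"xyz":[[0,0,0.007],[0,0,0.007],[0,0,0.007],[0,0,0]],"twist":[[0,0,0],[0,0,0],[0,0,0],[0,0,0]],"gripper":[0,0,0,0]}'
```

```text
t: 20.82
eef_pos: [0.5274, 0.2368, 0.1529]
ee_rot: [3.138, 0.005, -0.138]
wrist_force: [-0.2, -0.5, -2.2]
finger_gap: 0.0073
gripper_force: 59.5
t: 21.15
eef_pos: [0.5276, 0.237, 0.1322]
ee_rot: [3.139, 0.005, -0.138]
wrist_force: [0.1, -0.5, -1.8]
finger_gap: 0.0075
gripper_force: 59.5
```

```bash
python3 -m crank '{"xyz":[[0,0,0.007],[0,0,0.007],[0,0,0.005],[0,0,0],[0,0,0]],"twist":[[0,0,0],[0,0,0],[0,0,0],[0,0,0],[0,0,0]],"gripper":[0,0,0,0,0]}'; python3 -m crank '{"xyz":[[0,0,0.001],[0,0,0.001],[0,0,0]],"twist":[[0,0,0],[0,0,0],[0,0,0]],"gripper":[0,0,0]}'; python3 -m crank '{"xyz":[[0,0,0.001],[0,0,0]],"twist":[[0,0,0],[0,0,0]],"gripper":[0,0]}'
```

```text
t: 21.57
eef_pos: [0.5282, 0.2373, 0.1146]
ee_rot: [3.14, 0.003, -0.138]
wrist_force: [-0.1, 0.5, -2.5]
finger_gap: 0.0071
gripper_force: 59.6
t: 21.82
eef_pos: [0.5285, 0.2375, 0.1131]
ee_rot: [3.141, 0.002, -0.138]
wrist_force: [-0.8, -0.2, -2.6]
finger_gap: 0.0071
gripper_force: 59.6
t: 21.98
eef_pos: [0.5284, 0.2374, 0.112]
ee_rot: [3.141, 0.003, -0.138]
wrist_force: [0.2, 0.0, -2.0]
finger_gap: 0.0072
gripper_force: 59.6
```

```bash
python3 -m crank '{"xyz":[[0,0,0.001],[0,0,0.001],[0,0,0]],"twist":[[0,0,0],[0,0,0],[0,0,0]],"gripper":[0,0,0]}'; python3 -m crank '{"xyz":[[0,0,0.001],[0,0,0]],"twist":[[0,0,0],[0,0,0]],"gripper":[0,0]}'
```

```text
t: 22.23
eef_pos: [0.5285, 0.2376, 0.1103]
ee_rot: [3.141, 0.002, -0.138]
wrist_force: [-1.6, -0.3, 2.6]
finger_gap: 0.0073
gripper_force: 60.1
t: 22.4
eef_pos: [0.5285, 0.2378, 0.1103]
ee_rot: [3.141, 0.002, -0.138]
wrist_force: [-4.6, -0.4, 9.4]
finger_gap: 0.0077
gripper_force: 61.6
```

```bash
python3 -m crank '{"xyz":[[0,0,-0.001],[0,0,0],[0,0,0],[0,0,0],[0,0,0]],"twist":[[0,0,0],[0,0,0],[0,0,0],[0,0,0],[0,0,0]],"gripper":[0,0.12,0.16,0.22,0.25]}';python3 -m crank '{"xyz":[[0,0,-0.01],[0,0,-0.02],[0,0,-0.03],[0,0,-0.04],[0,0,-0.04],[0,0,-0.04],[0,0,-0.04],[0,0,0]],"twist":[[0,0,0],[0,0,0],[0,0,0],[0,0,0],[0,0,0],[0,0,0],[0,0,0],[0,0,0]],"gripper":[0.25,0.25,0.25,0.25,0.4,0.7,0.8,0.8]}'
python3 - <<'E'
from go import *
print(np.round(arm.sense()["joint_pos"],2))
F=grab(n=3); import pickle; pickle.dump(F,open("f1.pkl","wb")); t=[]
for k,(l,t_,r,b),S in(("side",(180,170,330,343),3.4),("top",(166,150,310,222),2)):
    t.append(cv2.resize(F[k]["avg"].clip(0,255).astype("uint8")[t_:b,l:r,::-1],None,fx=S,fy=S,interpolation=cv2.INTER_CUBIC))
h=max(i.shape[0] for i in t); cv2.imwrite("pics/b1.png",np.hstack([cv2.copyMakeBorder(i,0,h-i.shape[0],0,0,0) for i in t]))
print(t[0].shape,t[1].shape)
E
```

```text
t: 22.82
eef_pos: [0.5285, 0.2374, 0.1099]
ee_rot: [3.14, 0.003, -0.138]
wrist_force: [-0.5, 0.3, 0.2]
finger_gap: 0.0214
gripper_force: 0.0
t: 23.48
eef_pos: [0.532, 0.2397, 0.3399]
ee_rot: [-3.134, -0.009, -0.138]
wrist_force: [1.2, 1.3, 0.6]
finger_gap: 0.0678
gripper_force: 0.0
[-0.28  0.27 -0.31  1.66  0.09  1.22 -2.32]
(588, 510, 3) (144, 288, 3)
```

View pics/b1.png

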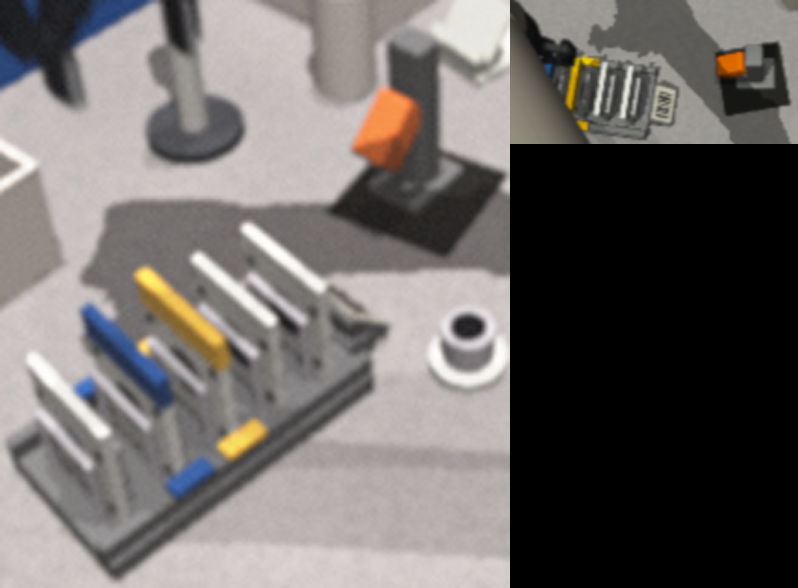

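```bash
cat > fit4.py <<'E'
from go import *
import pickle
F=pickle.load(open("f0.pkl","rb")); RO={"side":[262,160,345,262],"top":[250,160,325,222]}
d=np.array([1,0,-1])/2**.5; n=np.array([1,0,1])/2**.5; w=np.array([.055,0,.064])
head=np.array([w-a*d+b*n+[0,c,0] for a in(0,.058) for b in(-.017,.017) for c in(-.017,.017)])
foot,handle=box([-.035,.035],[-.028,.028],[0,.012]),box([-.015,.015],[-.018,.018],[0,.16])
sc=lambda p,q:T(p[0],p[1],.004,yawR(p[2]))(q)
def soft(k):
    l,t,r,b=RO[k]; g=F[k]["avg"][t:b,l:r].mean(-1); return np.clip((125-g)/70,0,1)   # dark: mat, foot, handle
def org(k): return hue(F[k],RO[k],"orange")
D={k:soft(k) for k in F}; O={k:org(k) for k in F}
def fit(cost,x0,st):
    x0=np.array(x0); return minimize(cost,x0,method="Nelder-Mead",options=dict(initial_simplex=np.vstack([x0]+[x0+np.eye(len(x0))[i]*st[i] for i in range(len(x0))]),maxiter=300))
mat=box([-.06,.06],[-.06,.06],[0,.004])
s0=[.570,-.061,1.65]
def cm(p):
    M=T(p[0],p[1],0,yawR(p[2]))(mat); e=0
    for k in F:
        W=1-render(F[k],[sc(s0,foot),sc(s0,handle),sc(s0,head)],RO[k],4); e+=np.sum(W*(render(F[k],[M],RO[k],4)-D[k])**2)
    return e
for y in(0,.15,-.15):
    r=fit(cm,[.56,-.06,y],[.01,.01,.1]); print("mat",r.x.round(4),r.fun.round(1))
def co(p): return sum(np.sum((render(F[k],[sc(p,head)],RO[k],4)-O[k])**2) for k in F)
for y in(1.45,1.6,1.8):
    q=fit(co,[.57,-.06,y],[.01,.01,.1]); print("head",q.x.round(4),q.fun.round(1),sum(O[k].sum() for k in F))
out=[]
for k,S in(("side",4.9),("top",4.9)):
    l,t,rr,b=RO[k]; im=cv2.resize(F[k]["avg"].clip(0,255).astype("uint8")[t:b,l:rr,::-1],None,fx=S,fy=S,interpolation=cv2.INTER_CUBIC)
    def L(P,col):
        q=((proj(F[k],P)-[l,t]+.5)*S); cv2.polylines(im,[np.round(cv2.convexHull(q.astype(np.float32))*16).astype(np.int32)],True,col,1,cv2.LINE_AA,4)
    L(T(r.x[0],r.x[1],0,yawR(r.x[2]))(mat),(0,255,255))
    for p,col in((s0,(0,0,255)),(q.x,(0,255,0))):
        for z in(.16,): L(sc(p,box([-.015,.015],[-.018,.018],[.16])),col)
        L(sc(p,foot[foot[:,2]>.01]),col); L(sc(p,head),col); L(sc(p,handle),col)
    out.append(im)
h=max(i.shape[0] for i in out); cv2.imwrite("pics/sc.png",np.hstack([cv2.copyMakeBorder(i,0,h-i.shape[0],0,0,0) for i in out])[:600,:800])
E
python3 fit4.py
```

```text
mat [ 0.5615 -0.0585  0.1833] 155.2
mat [ 0.5616 -0.0579  0.1753] 156.6
mat [ 0.5622 -0.058   0.1821] 153.6
head [ 0.5696 -0.0636  1.5704] 96.0 441.359
head [ 0.573  -0.0641  1.6505] 94.8 441.359
head [ 0.5775 -0.0622  1.7859] 95.6 441.359
```

View pics/sc.png

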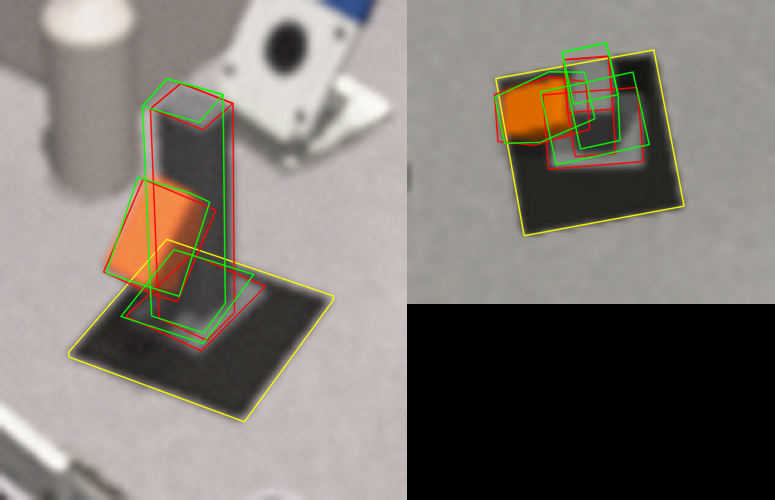

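```bash
python3 -m crank '{"xyz":[[0,0,0],[0,0,0],[0,0,0],[0,0,0],[0,0,0],[0,0,0],[0,0,0],[0,0,0],[0,0,0],[0,0,0],[0,0,0],[0,0,0]],"twist":[[0,0,-0.12],[0,0,-0.12],[0,0,-0.12],[0,0,-0.12],[0,0,-0.12],[0,0,-0.12],[0,0,-0.12],[0,0,-0.12],[0,0,-0.12],[0,0,-0.12],[0,0,-0.12],[0,0,-0.12]],"gripper":[0.8,0.8,0.8,0.8,0.8,0.8,0.8,0.8,0.8,0.8,0.8,0.8]}'
python3 -m crank '{"xyz":[[0,0,0],[0,0,0],[0,0,0],[0,0,0],[0,0,0]],"twist":[[0,0,-0.117],[0,0,-0.117],[0,0,-0.117],[0,0,0],[0,0,0]],"gripper":[0.8,0.8,0.8,0.8,0.8]}'
python3 - <<'E'
from go import *
R=plateR(1.65,0); to(R,[.5695,-.0625,.26],[.5695,-.0625,.146])
E
```

```text
t: 24.78
eef_pos: [0.5285, 0.2373, 0.3284]
ee_rot: [-3.137, 0.003, 1.308]
wrist_force: [-0.6, 0.4, 0.0]
finger_gap: 0.0685
gripper_force: 0.0
t: 25.2
eef_pos: [0.5287, 0.2373, 0.3289]
ee_rot: [-3.137, 0.001, 1.649]
wrist_force: [-0.1, -0.8, 1.1]
finger_gap: 0.0683
gripper_force: 0.0
at [0.5287 0.2373 0.3289] [-3.1367e+00  9.0000e-04  1.6492e+00] t 25.2 | twist [-0.0049  0.0009 -0.0008] deg 0.3
shift [-0.3021  0.017   0.0689] len 0.3103 rows>= 8
shift [0.    0.    0.114] len 0.114 rows>= 3
```

```bash
python3 -m crank '{"xyz":[[-0.0336,0.0019,0.0077],[-0.0336,0.0019,0.0077],[-0.0336,0.0019,0.0077],[-0.0336,0.0019,0.0077],[-0.0336,0.0019,0.0077],[-0.0336,0.0019,0.0077],[-0.0336,0.0019,0.0077],[-0.0336,0.0019,0.0077],[-0.0336,0.0019,0.0077],[0,0,0],[0,0,0],[0,0,0]],"twist":[[-0.005,0,0],[0,0,0],[0,0,0],[0,0,0],[0,0,0],[0,0,0],[0,0,0],[0,0,0],[0,0,0],[0,0,0],[0,0,0],[0,0,0]],"gripper":[0.8,0.8,0.8,0.8,0.8,0.8,0.8,0.8,0.8,0.8,0.8,0.8]}'
python3 - <<'E'
from go import *
R=plateR(1.65,0); to(R,[.5695,-.0625,.26],[.5695,-.0625,.146])
E
python3 look.py side c1 270 130 370 230 6
```

```text
t: 26.2
eef_pos: [0.5707, -0.0618, 0.2606]
ee_rot: [3.14, -0.0, 1.651]
wrist_force: [-0.3, 0.9, 0.9]
finger_gap: 0.0681
gripper_force: 0.0
at [ 0.5707 -0.0618  0.2606] [ 3.1400e+00 -3.0000e-04  1.6506e+00] t 26.2 | twist [ 0.0016 -0.0003  0.0006] deg 0.1
shift [-0.0006 -0.0013  0.0006] len 0.0015 rows>= 1
shift [0.    0.    0.114] len 0.114 rows>= 3
```

View pics/c1.png

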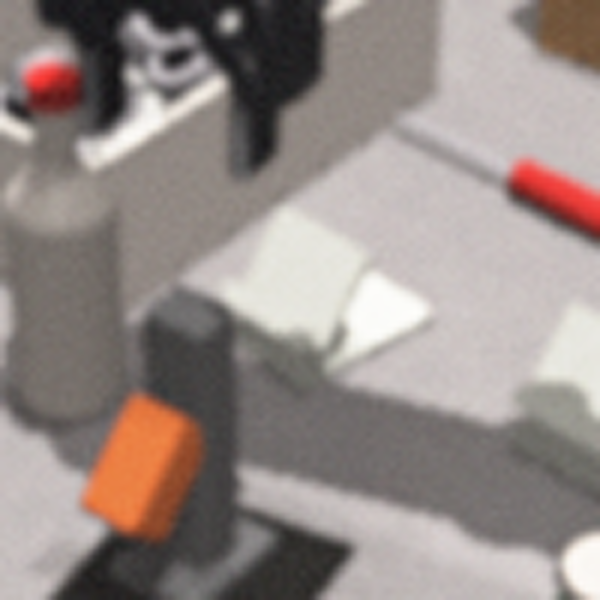

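```bash
python3 -m crank '{"xyz":[[-0.0006,-0.0013,0.02],[0,0,0.03],[0,0,0.03],[0,0,0.025],[0,0,0.009],[0,0,0],[0,0,0]],"twist":[[0,0,0],[0,0,0],[0,0,0],[0,0,0],[0,0,0],[0,0,0],[0,0,0]],"gripper":[0.8,0.8,0.8,0.8,0.8,0.65,0.55]}' 30; python3 -m crank '{"xyz":[[0,0,0],[0,0,0]],"twist":[[0,0,0],[0,0,0]],"gripper":[0.5,0.47]}' 30;  python3 -m crank '{"xyz":[[0,0,0],[0,0,0]],"twist":[[0,0,0],[0,0,0]],"gripper":[0.45,0.43]}' 25
```

```text
t: 26.88
eef_pos: [0.5705, -0.0622, 0.1477]
ee_rot: [3.139, 0.0, 1.654]
wrist_force: [1.1, 1.1, -0.2]
finger_gap: 0.0475
gripper_force: 0.0
t: 27.05
eef_pos: [0.571, -0.0628, 0.1487]
ee_rot: [3.137, 0.001, 1.653]
wrist_force: [-1.0, 0.5, -0.7]
finger_gap: 0.0403
gripper_force: 0.4
t: 27.22
eef_pos: [0.5704, -0.0632, 0.1484]
ee_rot: [3.138, 0.001, 1.652]
wrist_force: [-2.8, 0.8, 5.8]
finger_gap: 0.0373
gripper_force: 15.2
```

```bash
python3 -m crank '{"xyz":[[0,0,0],[0,0,0],[0,0,0],[0,0,0]],"twist":[[0,0,0],[0,0,0],[0,0,0],[0,0,0]],"gripper":[0.4,0.2,0,0]}' 60; python3 -m crank '{"xyz":[[0,0,-0.01],[0,0,-0.02],[0,0,-0.02],[0,0,-0.02],[0,0,-0.02],[0,0,0],[0,0,0]],"twist":[[0,0,0],[0,0,0],[0,0,0],[0,0,0],[0,0,0],[0,0,0],[0,0,0]],"gripper":[0,0,0,0,0,0,0]}' 60
python3 - <<'E'
from go import *
c,y=RACK; Y=yawR(y); f=arm.grab_frame("top"); g=arm.grab_frame("side")
# label estimate: from f1 top picture; holder centre by the network box is rough, so threshold pale pixels at the -y end
import pickle; F=pickle.load(open("f0.pkl","rb"))
guess=c+Y@[0,-.145,.032]; print("guess",guess.round(4))
for k in F:
    uv=proj(F[k],guess[None])[0]; print(k,uv.round(1))
k="top"; l,t=(proj(F[k],guess[None])[0]-[11,14]).astype(int)
a=F[k]["avg"][t:t+28,l:l+22].mean(-1); print(l,t); print(a.astype(int)[::2,::1])
E
```

```text
t: 27.55
eef_pos: [0.5704, -0.0632, 0.1486]
ee_rot: [3.138, 0.001, 1.652]
wrist_force: [-2.7, 0.6, 8.5]
finger_gap: 0.0359
gripper_force: 57.6
t: 28.13
eef_pos: [0.5703, -0.0632, 0.2381]
ee_rot: [3.137, 0.001, 1.652]
wrist_force: [-0.3, 0.3, -3.4]
finger_gap: 0.036
gripper_force: 58.9
guess [0.5096 0.0933 0.032 ]
side [282.3 256.1]
top [243.7 201.5]
232 187
[[ 71  71  74  93 109 101  80  70 116 149 154 155 153 154 154 154 154 152
  153 156 156 155]
 [ 71  72  77  80 101 115  92 106 145 148 146 149 152 153 152 152 153 154
  154 153 153 153]
 [ 64  69  77  82 101 111  94 101 116 109  94  92  98 107 124 145 151 154
  154 152 150 151]
 [ 59  65  75 101 121 110 117 149 169 164 151 138 114 102  97  95 101 112
  131 151 152 151]
 [ 67  67  75 101 115 100 128 166 169 153 162 177 180 181 179 174 149  99
  118 149 151 151]
 [ 67  70  79 103 118 107 141 165 136 115 136 144 120 111 136 161 142  98
  122 152 152 151]
 [ 66  74  98 116 109 118 154 161 131 110  81  63  71  90 134 164 126 113
  146 155 155 153]
 [ 67  75 102 117 102 128 166 163 139 142 143 116  99 108 143 155 110 117
  151 156 155 154]
 [ 73  98 125 121 103 137 167 135  97 108 138 149 140 146 157 140  97 119
  149 153 151 148]
 [ 75 103 124 112 110 147 158 115 106 118 111 105  83 131 162 128 118 147
  151 151 153 153]
 [ 98 124 120 102 129 168 156 106 100 114 132 140 152 159 157 111 117 148
  153 155 155 154]
 [126 134 123  97 110 138 153 164 168 166 164 155 153 166 142  97 120 150
  153 154 157 155]
 [134 129 109  76  76  83  86  83  81  92 104 115 124 123 100  89 121 147
  150 153 155 154]
 [134 125  97  96 133 144 145 142 140 140 140 139 133 127 133 147 154 156
  156 155 156 153]]
```

```bash
cat >> go.py <<'E'
Y=yawR(RACK[1]); LAB=RACK[0]+Y@[0,-.141,.032]; LZ=Y@[0,-.5**.5,.5**.5]; SYAW=RACK[1]+np.pi/2
SCAN=LAB+.1*LZ-yawR(SYAW)@[.055,0,.064]+[0,0,.1446]
E
python3 - <<'E'
from go import *
print(LAB,SCAN); to(plateR(SYAW,0),SCAN+[0,0,.03],SCAN)
E
```

```text
[0.51012442 0.09727954 0.032     ] [ 0.49258236 -0.02720118  0.18331068]
at [ 0.5689 -0.0633  0.2359] [3.1411e+00 5.0000e-04 1.6526e+00] t 28.23 | twist [0.0006 0.0005 0.2218] deg 12.7
shift [ 0.0251 -0.0806  0.0226] len 0.0874 rows>= 3
shift [0.   0.   0.03] len 0.03 rows>= 1
```

```bash
python3 -m crank '{"xyz":[[0,0,0],[0,0,0],[0.0063,-0.0202,0.0057],[0.0063,-0.0202,0.0057],[0.0063,-0.0202,0.0057],[0.0063,-0.0202,0.0057],[0,0,0.01],[0,0,0.01],[0,0,0.01],[0,0,0],[0,0,0],[0,0,0]],"twist":[[0,0,0.111],[0,0,0.111],[0,0,0],[0,0,0],[0,0,0],[0,0,0],[0,0,0],[0,0,0],[0,0,0],[0,0,0],[0,0,0],[0,0,0]],"gripper":[0,0,0,0,0,0,0,0,0,0,0,0]}'
python3 - <<'E'
from go import *
to(plateR(SYAW,0),SCAN)
E
python3 look.py top d1 160 150 340 240 4.4
```

```text
t: 29.23
eef_pos: [0.494, -0.0271, 0.1838]
ee_rot: [3.139, -0.0, 1.43]
wrist_force: [-0.2, -0.3, -3.1]
finger_gap: 0.0356
gripper_force: 59.3
at [ 0.494  -0.0271  0.1838] [ 3.1393e+00 -3.0000e-04  1.4301e+00] t 29.23 | twist [ 0.0022 -0.0003 -0.0007] deg 0.1
shift [-0.0003 -0.0014  0.0005] len 0.0015 rows>= 1
```

View pics/d1.png

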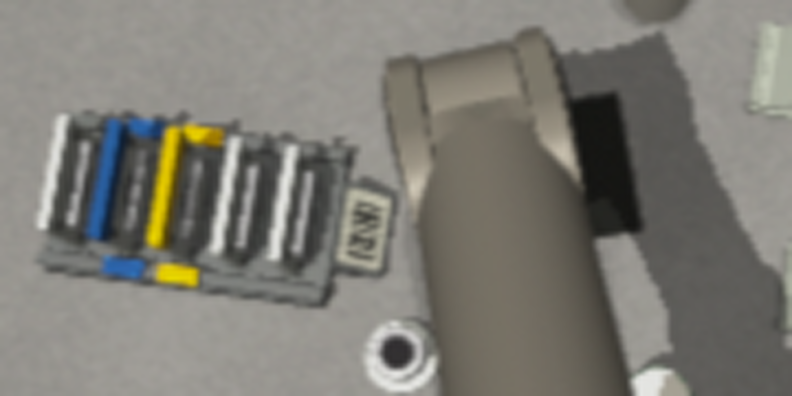

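```bash
python3 -m crank '{"xyz":[[-0.0003,-0.0014,0],[0,0,0],[0,0,0],[0,0,0],[0,0,0],[0,0,0],[0,0,0],[0,0,0],[0,0,0],[0,0,0],[0,0,0],[0,0,0]],"twist":[[0,0,0],[0,0,0],[0,0,0],[0,0,0],[0,0,0],[0,0,0],[0,0,0],[0,0,0],[0,0,0],[0,0,0],[0,0,0],[0,0,0]],"gripper":[0,0,0,0,0,0,0,0,0,0,0,0]}'
python3 - <<'E'
from go import *
F=grab(("side",),3); f=F["side"]
s=arm.sense(); tp=np.array(s["eef_pos"]); print(tp)
d=np.array([1,0,-1])/2**.5; n=np.array([1,0,1])/2**.5; w=np.array([.055,0,.064])
head=np.array([w-a*d+b*n+[0,c,0] for a in(0,.058) for b in(-.017,.017) for c in(-.017,.017)])
roi=[255,170,345,262]; O=hue(f,roi,"orange")
v,u=np.mgrid[roi[1]:roi[3],roi[0]:roi[2]]; print("orange centroid",(u*O).sum()/O.sum(),(v*O).sum()/O.sum(),O.sum())
M=render(f,[T(*(tp-[0,0,.1446]),yawR(SYAW))(head)],roi); print("model centroid",(u*M).sum()/M.sum(),(v*M).sum()/M.sum(),M.sum())
import pickle; g=pickle.load(open("f0.pkl","rb"))["side"]; roi=[262,160,345,262]; O=hue(g,roi,"orange"); v,u=np.mgrid[roi[1]:roi[3],roi[0]:roi[2]]
M=render(g,[T(.5695,-.0625,.004,yawR(1.65))(head)],roi); print("at start: orange",(u*O).sum()/O.sum(),(v*O).sum()/O.sum(),O.sum(),"model",(u*M).sum()/M.sum(),(v*M).sum()/M.sum(),M.sum())
E
python3 -m crank '{"xyz":[[0,0,0],[0,0,0],[0,0,0],[0,0,0],[0,0,0],[0,0,0],[0,0,0],[0,0,0],[0,0,0],[0,0,0]],"twist":[[0,0,0],[0,0,0],[0,0,0],[0,0,0],[0,0,0],[0,0,0],[0,0,0],[0,0,0],[0,0,0],[0,0,0]],"gripper":[0,0,0,0,0,0,0,0,0,0]}'
```

```text
t: 30.33
eef_pos: [0.4919, -0.027, 0.1839]
ee_rot: [3.139, 0.0, 1.431]
wrist_force: [-0.3, 0.4, -3.0]
finger_gap: 0.0361
gripper_force: 59.3
[ 0.49189899 -0.02701382  0.1838811 ]
orange centroid 304.35761515609227 214.49484803733876 360.20673
model centroid 305.8293353967845 215.3728828131717 410.50588235294117
at start: orange 293.1900470931468 207.29871361989638 295.14798 model 294.48121434203813 208.40892434714044 338.1803921568627
t: 31.32
eef_pos: [0.4919, -0.027, 0.1839]
ee_rot: [3.139, 0.0, 1.431]
wrist_force: [0.6, -0.3, -2.1]
finger_gap: 0.0358
gripper_force: 59.3
```

```bash
python3 -m crank '{"xyz":[[0,0,-0.02],[0,0,-0.02],[0,0,-0.01],[0,0,0],[0,0,0],[0,0,0]],"twist":[[0,0,0],[0,0,0],[0,0,0],[0,0,-0.11],[0,0,-0.11],[0,0,0]],"gripper":[0,0,0,0,0,0]}'
python3 - <<'E'
from go import *
to(plateR(1.652,0),[.562,-.058,.19],[.562,-.058,.1486])
E
```

```text
t: 31.82
eef_pos: [0.4918, -0.0271, 0.234]
ee_rot: [3.139, 0.001, 1.654]
wrist_force: [-0.8, 0.2, -2.5]
finger_gap: 0.0359
gripper_force: 59.5
at [ 0.4918 -0.0271  0.234 ] [3.1390e+00 7.0000e-04 1.6544e+00] t 31.82 | twist [0.0026 0.0007 0.0024] deg 0.2
shift [-0.0365  0.0675  0.044 ] len 0.0884 rows>= 3
shift [0.     0.     0.0414] len 0.0414 rows>= 1
```

```bash
python3 -m crank '{"xyz":[[-0.0091,0.0169,0.011],[-0.0091,0.0169,0.011],[-0.0091,0.0169,0.011],[-0.0092,0.0168,0.011],[0,0,0.01],[0,0,0.01],[0,0,0.01],[0,0,0.005],[0,0,0],[0,0,0]],"twist":[[0.0015,0,0],[0,0,0],[0,0,0],[0,0,0],[0,0,0],[0,0,0],[0,0,0],[0,0,0],[0,0,0],[0,0,0]],"gripper":[0,0,0,0,0,0,0,0,0,0]}'
python3 -m crank '{"xyz":[[0,0,0.0015],[0,0,0.0015],[0,0,0.001],[0,0,0]],"twist":[[0,0,0],[0,0,0],[0,0,0],[0,0,0]],"gripper":[0,0,0,0]}'
```

```text
t: 32.65
eef_pos: [0.5616, -0.0577, 0.155]
ee_rot: [3.141, 0.0, 1.651]
wrist_force: [-0.5, -0.4, -2.3]
finger_gap: 0.0359
gripper_force: 59.5
t: 32.98
eef_pos: [0.5621, -0.0581, 0.1511]
ee_rot: [3.141, 0.001, 1.651]
wrist_force: [0.6, 0.3, -2.0]
finger_gap: 0.0362
gripper_force: 59.6
```

```bash
python3 -m crank '{"xyz":[[0,0,0.001],[0,0,0.001],[0,0,0]],"twist":[[0,0,0],[0,0,0],[0,0,0]],"gripper":[0,0,0]}';python3 -m crank '{"xyz":[[0,0,0.001],[0,0,0]],"twist":[[0,0,0],[0,0,0]],"gripper":[0,0]}'
```

```text
t: 33.23
eef_pos: [0.562, -0.058, 0.1489]
ee_rot: [3.141, 0.001, 1.651]
wrist_force: [-0.2, 0.3, -2.7]
finger_gap: 0.0358
gripper_force: 59.6
t: 33.4
eef_pos: [0.5623, -0.0583, 0.1487]
ee_rot: [3.141, 0.001, 1.65]
wrist_force: [-1.8, -0.4, 4.3]
finger_gap: 0.0359
gripper_force: 60.3
```

Contact. Release gently, rise, move clear and check.

```bash
python3 -m crank '{"xyz":[[0,0,0],[0,0,0],[0,0,0],[0,0,0],[0,0,0]],"twist":[[0,0,0],[0,0,0],[0,0,0],[0,0,0],[0,0,0]],"gripper":[0.43,0.48,0.55,0.65,0.75]}';python3 -m crank '{"xyz":[[0,0,-0.01],[0,0,-0.02],[0,0,-0.03],[0,0,-0.04],[0,0,-0.04],[0,0,-0.04],[-0.04,0,0],[-0.04,0,0],[-0.04,0,0],[-0.04,0,0],[-0.04,0,0],[0,0,0]],"twist":[[0,0,0],[0,0,0],[0,0,0],[0,0,0],[0,0,0],[0,0,0],[0,0,0],[0,0,0],[0,0,0],[0,0,0],[0,0,0],[0,0,0]],"gripper":[0.8,0.8,0.8,0.8,0.8,0.8,0.8,0.8,0.8,0.8,0.8,0.8]}'
python3 look.py side e1 175 130 405 345 2.75
```

```text
t: 33.82
eef_pos: [0.5622, -0.0579, 0.148]
ee_rot: [3.141, 0.0, 1.651]
wrist_force: [0.0, -0.8, 0.1]
finger_gap: 0.0638
gripper_force: 0.0
t: 34.82
eef_pos: [0.576, -0.2681, 0.3281]
ee_rot: [-3.141, 0.005, 1.638]
wrist_force: [-2.2, -1.5, -0.4]
finger_gap: 0.0681
gripper_force: 0.0
```

View pics/e1.png

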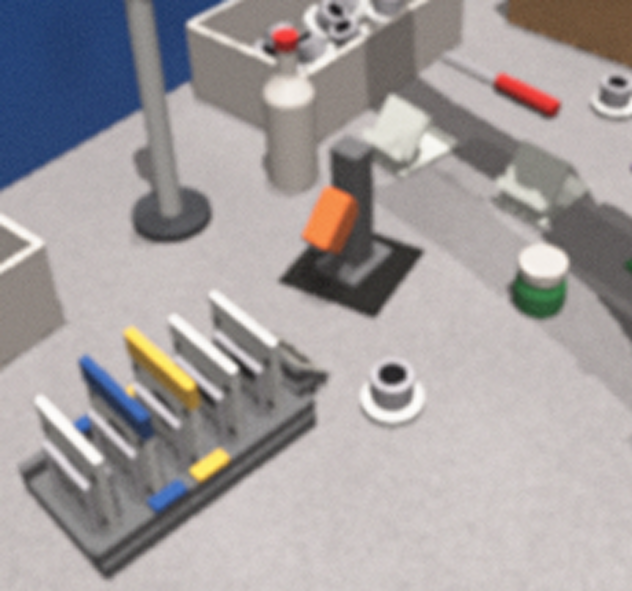

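The picture shows both plates standing in their slots (blue at 115,395; yellow at 160,365), the scanner upright in the middle of its mat (350,265), and everything else where it was.

```bash
python3 -c "
from plant import arm; print(arm.finish_job())"
```

```text
the job is handed in; nothing more can be done
None
```

I finished the job and handed it in at about 35 s: both plates stand fully down in their own colour slots, the scanner was held on the label for about 2 s from a computed 10 cm, and it is back upright in the middle of its mat. The last picture shows the rest of the bench in view undisturbed.

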